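Swap the reagent cassette of a bench-top analyser

TASK

Change the analyser's reagent cassette: press the blue catch so that the spent cassette (orange top) springs free, slide it out along its rail and stand it upright on the floor of the yellow tray. Then slide the fresh cassette (green top) in along the rail until the catch clicks up behind it and it stays locked when you let go. Never force or ram a cassette against the dock, and leave the bottle, the kit box and the hand-held meter alone.

Things in the scene. Friction and masses are not known exactly. Their poses are not given: they have to be found in the camera images.
- dock: White analyser dock, fixed, 250 x 130 mm. Origin on the table below the catch's locking step; x = insertion direction (from the open mouth to the reader housing), z up. Runner tops 30 mm above the table (x -8 to 114 mm, |y| 17.5 to 35.5 mm); in front only a 16 mm high deck from x = -58 mm. Side walls x 20 to 112 mm, 1.5 mm clearance each side of a cassette.
- dock_mouth (a point): Point on the runner level (30 mm above the table) at dock x = -45 mm, y = 0: a cassette centred here is clear of the lips and may be lifted or set down. The mouth, flared about 4 mm each side, 38 mm high, begins at dock x = -10 mm. Lips above the runners (x 32 to 112 mm, |y| over 25 mm, 40 to 45 mm above the table) hold the foot flange down: in and out only along x.
- dock_seat (a point): Where the underside centre of a locked cassette lies: dock x = 55 mm, y = 0, 30 mm above the table. 3 mm further in (x = 58 mm) the cassette meets the rigid reader housing (70 mm high, dock x 113 to 191 mm); pushed there it has passed the catch.
- ejector (a joint): Spring plunger in the housing, m: 0 at a locked cassette, -0.013 sprung out, +0.003 at the end stop. Pushes a cassette out (dock -x, 23 to 37 mm above its underside) over its last 13 mm, 4 N at first, 7 N when locked; with friction, going home takes 10 to 18 N. A cassette let go unlocked is pushed back; one freed by the catch springs out some 10 to 25 mm.
- catch_pad (a point): Where to press the blue spring catch: on its flat top (36 x 32 mm, 32 along dock y), 27 mm in front (dock -x) of a locked cassette's near end, 37 mm above the table when up. A ramp in front falls to 26 mm height at dock x = -57 mm. Sinks straight down: 3.5 N to start, 6 N at the bottom, plus up to 7 N friction while a cassette bears on it. An entering cassette pushes it down.
- catch (a joint): Catch travel in m: 0 up (locking step 7 mm above the runners), 0.010 fully down; a cassette is freed at about 0.007. Stays down while a cassette lies over it; back to 0 when a cassette is fully in (clicked) or the rail is empty.
- spent: Spent reagent cassette, white with an orange top, 0.2 to 0.4 kg, at the start locked in the dock. Foot flange 110 x 64 x 8 mm, above it a body 106 x 44 mm up to 58 mm height. Grip it across the 44 mm, fingertips 20 mm or more above its underside to clear the lips. Origin at the centre of the underside; x along its length, z up. Both ends are alike.
- fresh: Fresh reagent cassette, the same shape and about the same mass with a green top, standing upright on the table at the start. Origin at the centre of the underside; x along its length (110 mm), z up. Either end may go first.
- tray: Yellow tray, fixed, 180 x 130 mm, 30 mm high with 5 mm walls and a 5 mm floor; origin at the centre of its underside on the table; x along its length.
- bottle: Bystander: small reagent bottle, 42 mm diameter, 85 mm tall; origin at the centre of its underside.
- kit: Bystander: white test-kit box with a red band and lid line, 80 x 120 x 60 mm; origin at the centre of its underside.
- meter: Bystander: hand-held meter lying flat, 105 x 60 x 22 mm; origin at the centre of its underside.

How it is judged:
By the outcome, as a careful person would: the job done as asked, in the order asked, and still so for the second after the job is handed in, with the robot touching nothing.
It also fails if it takes over 72 s, if anything falls off the work surface, if the arm or the gripper's body presses on something with over 40 N, if the wrist force passes 120 N, or if a joint passes its speed limit or range.

ROBOT

A 7-joint arm with a two-finger parallel gripper is mounted at the origin on the work surface. World frame = base frame: x ahead of the robot, y to its left, z up, the work surface at z = 0. Lengths are in m, angles in rad, forces in N, time in s.
With the tool pointing down it reaches from about 0.425 to 0.825 m from the base axis. Payload 3.6 kg.
Tool frame: the origin (TCP) lies midway between the tips of the shut fingers; the grasp point (between the pads) lies 19 mm behind it; z points along the fingers, x is the direction in which the jaws open and shut, and the axes are right-handed (so a half turn about z gives the same grasp; the last joint's range is limited). The gripper opens to 93 mm and grips with 3 to 60 N. Pads are 15 mm wide; open, the fingers measure 128 mm over their backs; the gripper's body (75 mm by 188 mm) begins 65 mm behind the grasp point.
Start: joints at [1.077, 0.615, -0.013, 1.423, 0.008, 1.103, -0.04], TCP at [0.293, -0.58, 0.219] pointing down, gripper open.
Joint ranges: [-3.12, 3.12], [-0.3, 2.06], [-1.34, 1.32], [0.26, 2.42], [-1.36, 4.5], [0.01, 1.98], [-2.84, 2.84]. Speed limits (rad/s): [2.79, 2.79, 3.14, 3.14, 3.14, 3.14, 3.14].

INTERFACE

Orientations are given as a unit quaternion [x, y, z, w].
In Python, from rig import bot, optics, ticket gives the robot as it stands.
- The arm moves only by the tool carry_out, never from a script. Its argument "increments" is a list of rows, each an object of numbers: "x", "y", "z": the shift along the world's x, y, z in m; "turn": the turn about the world's z in degrees. In form: [{"x": .., "y": .., "z": .., "turn": ..}, ...]. A call has 1 to 20 rows; each row shifts and turns the commanded pose from where the row before left it; what a row does not reach is not made up. A row lasts 1/12 s, in which the tool goes at most 41.7 mm and 7.16 degrees, less where a joint would pass 70% of its speed; a pose out of reach is approached as far as the arm can. A call with a gripper value outside its range is refused whole. "hand" is the opening, from 0 (shut) to 1 (fully open), set as the call begins (left out, the last holds). The fingers move at their own pace and stop on an object; "squeeze" is the grip in N (left out, the last holds). Time passes only in rows, so rows that do not move let the fingers close. It gives the time, the measured TCP pose, the force and the opening at its end, in the units of the state.
- bot.observe(): the state, without advancing time (a new reading comes with each control period).
- optics.grab_frame(name): name is "scene" or "side" or "wrist"; returns (picture, depth): 480x640x3 uint8, red, green, blue; 480x640 float32, m along the optical axis (not along the pixel's ray), 0 where there is no reading.
- optics.camera_params(name): a dict with "fx", "fy", "cx", "cy" (pixels), "distortion" ([k1, k2, p1, p2, k3] as OpenCV has them; the pictures are not rectified), "R" (3x3) and "t" (3): a world point X has camera coordinates R X + t. Camera axes: x right, y down, z forward; pixel columns grow to the right and rows downward; lengths in m; the calibration is good to about 2 mm. A picture is of the moment at which its call begins: read the wrist's pose just before it. camera_params takes no time and is no camera call; for the wrist camera it gives the pose at the moment of the call.
- ticket.hand_in(): hands the job in, once; it reports no verdict.
The state is a dict: "time_s": time; "q": joint angles; "qd": joint speeds; "effort": joint torques, N m; "eef_pos": TCP position; "ee_rot": TCP orientation; "force": force on the tool from outside, world axes, zero at the start; "ft_torque": the same for the moment, N m; "width": opening from 0.0 (shut) to 1.0 (fully open).
Only numpy, scipy, OpenCV 4.12 (cv2) and the standard library are available. Lean on these libraries where they do the work, as an engineer would, in place of code of your own. Each camera call takes 0.05 s, during which the arm holds its last target.

## Working session

There is one attempt and no reset: what is moved stays moved. The work goes in short steps, Python scripts to look and compute and a tool call to move; the robot and the scene stay as the last step left them, time stands still between calls to the robot, and variables do not carry over. Pictures are saved under pics/ and viewed, and the job is handed in when it is done.

Besides the shell and the picture viewer there is one more tool, called after "Request:" as name(argument=value, ...) on one line, values as JSON. carry_out: Moves the arm, as the interface text tells. Its arguments: {"type":"object","properties":{"increments":{"type":"array"},"hand":{"type":"number"},"squeeze":{"type":"number"}},"required":["increments"]}

```bash
ls; mkdir -p pics
python3 - <<'E'
from rig import bot, optics
import cv2
print(bot.observe())
for n in ("scene","side","wrist"):
    p=optics.camera_params(n); print(n,p)
    im,d=optics.grab_frame(n)
    cv2.imwrite(f"pics/{n}0.png",im[:,:,::-1])
    import numpy as np; np.savez(f"{n}0.npz",im=im,d=d,**p)
E
```

```text
pics
{'time_s': 0.0, 'q': array([ 1.07748444,  0.61592617, -0.01263481,  1.42489   ,  0.00813956,
        1.10339578, -0.04038471]), 'qd': array([ 7.19946564e-04,  9.87499538e-04, -8.17628032e-04,  5.67838892e-04,
        1.72192079e-03,  2.27251939e-04,  6.20149192e-05]), 'effort': array([ 2.00594700e-04, -4.58930182e+01,  2.08803727e-01, -1.65743190e+01,
       -6.10989402e-02,  2.03505624e-02,  2.32251132e-04]), 'eef_pos': array([ 0.29217791, -0.57974478,  0.21747957]), 'ee_rot': array([ 8.51510888e-01, -5.24335349e-01, -1.10938091e-03, -6.46950586e-04]), 'force': array([-0.25749974, -0.15286408, -0.08514779]), 'ft_torque': array([ 0.04267098,  0.01257751, -0.03488021]), 'width': 0.9994078173023249}
scene {'fx': 560.5804142104557, 'fy': 560.5804142104557, 'cx': 321.8110757822336, 'cy': 238.71237881313672, 'distortion': array([-0.06418467,  0.        ,  0.        ,  0.        ,  0.        ]), 'R': array([[-0.02540054,  0.99963382,  0.00932947],
       [ 0.61360046,  0.02295779, -0.78928285],
       [-0.78920801, -0.01432364, -0.61395891]]), 't': array([ 0.00885765, -0.28533048,  1.63889615])}
side {'fx': 463.4005935208097, 'fy': 463.4005935208097, 'cx': 326.89987228211675, 'cy': 250.2685939221211, 'distortion': array([0.01265086, 0.        , 0.        , 0.        , 0.        ]), 'R': array([[-0.81476282, -0.57979245,  0.001504  ],
       [-0.42761243,  0.59915352, -0.67687714],
       [ 0.39154713, -0.55213746, -0.73609447]]), 't': array([0.44720455, 0.27081255, 0.82776236])}
wrist {'fx': 411.6398831840944, 'fy': 411.6398831840944, 'cx': 316.13860034925614, 'cy': 239.45087600271532, 'distortion': array([-0.08546818,  0.        ,  0.        ,  0.        ,  0.        ]), 'R': array([[ 0.45131278, -0.89236163, -0.00273917],
       [-0.86218019, -0.436836  ,  0.25655336],
       [-0.23013494, -0.11342415, -0.96652619]]), 't': array([-0.64841048, -0.03040344,  0.3892168 ])}
```

View pics/scene0.png

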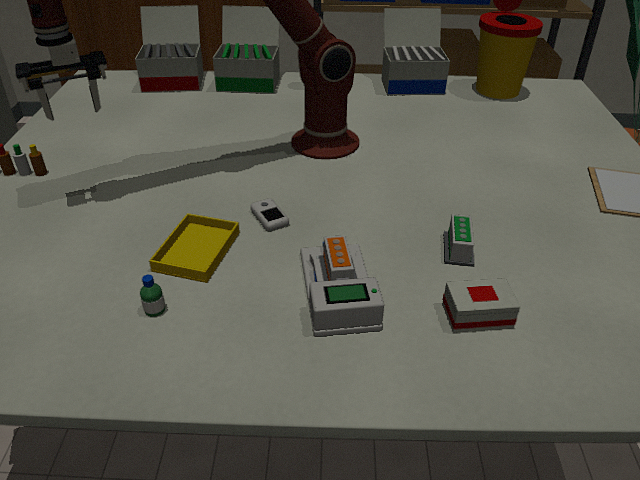

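View pics/side0.png

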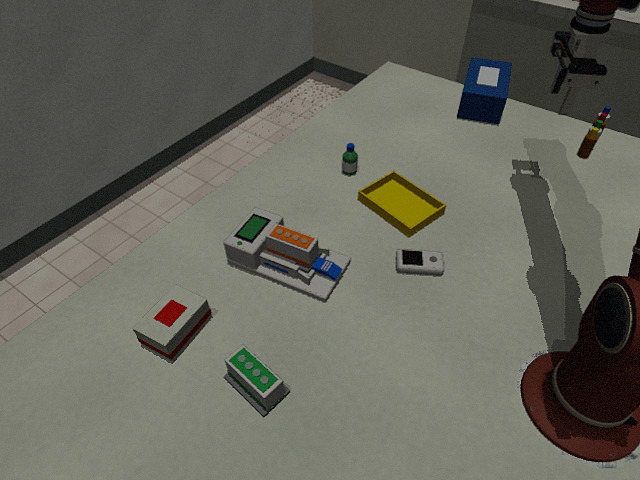

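View pics/wrist0.png

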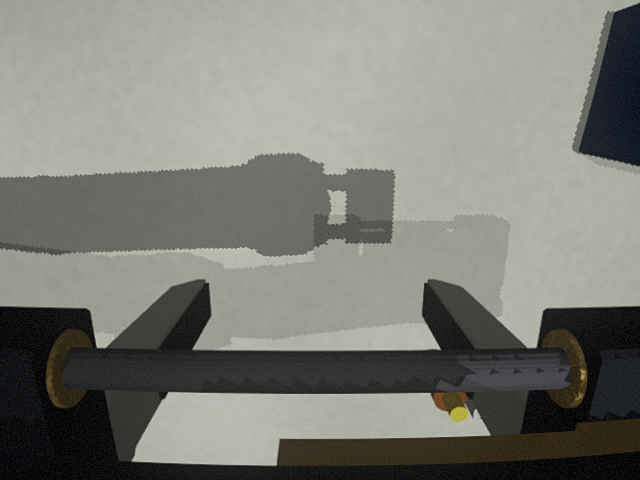

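```bash
cat > h.py <<'E'
import numpy as np, cv2
def K(p): return np.array([[p['fx'],0,p['cx']],[0,p['fy'],p['cy']],[0,0,1.]])
def onplane(p,uv,z):
    uv=np.asarray(uv,float).reshape(-1,1,2)
    n=cv2.undistortPoints(uv,K(p),np.asarray(p['distortion'])).reshape(-1,2)
    R=np.asarray(p['R']);t=np.asarray(p['t'])
    d=np.c_[n,np.ones(len(n))]@R; c=-R.T@t
    return c+d*((z-c[2])/d[:,2])[:,None]
def proj(p,X):
    r,_=cv2.Rodrigues(np.asarray(p['R']))
    return cv2.projectPoints(np.asarray(X,float).reshape(-1,3),r,np.asarray(p['t']),K(p),np.asarray(p['distortion']))[0].reshape(-1,2)
HUE={'orange':((5,150,120),(17,255,255)),'green':((50,120,60),(85,255,255)),'yellow':((22,150,80),(34,255,255)),'blue':((100,150,60),(125,255,255))}
def blobs(im,col,amin=60):
    hsv=cv2.cvtColor(im,cv2.COLOR_RGB2HSV); m=cv2.inRange(hsv,*HUE[col])
    m=cv2.morphologyEx(m,cv2.MORPH_CLOSE,np.ones((9,9)))
    cs,_=cv2.findContours(m,cv2.RETR_EXTERNAL,cv2.CHAIN_APPROX_NONE)
    return [c for c in cs if cv2.contourArea(c)>amin]
def rect(P):
    (c,s,a)=cv2.minAreaRect((P[:,:2]*1000).astype(np.float32))
    if s[0]<s[1]: s=s[::-1]; a+=90
    a=(a+90)%180-90
    return np.round(c,1),np.round(s,1),round(a,2)
E
python3 - <<'E'
from h import *
for n in ("scene","side"):
    p=dict(np.load(f"{n}0.npz")); im=p['im']
    for col,z in (('orange',.088),('green',.058),('yellow',.03),('blue',.037)):
        for c in blobs(im,col):
            print(n,col,cv2.boundingRect(c),cv2.contourArea(c),rect(onplane(p,c,z)))
E
```

```text
scene orange (327, 237, 23, 30) 426.0 (array([616. ,  37.8]), array([87.3, 32.7]), 8.97)
scene green (328, 285, 49, 16) 443.5 (array([699.3,  65.5]), array([90.5, 35.7]), -81.06)
scene green (141, 285, 19, 12) 139.0 (array([ 710.3, -314.8]), array([33.1, 29.3]), -79.87)
scene green (449, 216, 22, 25) 325.0 (array([489.9, 301.4]), array([86.9, 44.7]), -7.64)
scene green (222, 43, 50, 15) 561.0 (array([-603.6, -302. ]), array([183., 154.]), -87.96)
scene green (634, 0, 6, 44) 103.0 (array([-1161.9,  1412.5]), array([748.8,  23.7]), -23.51)
scene yellow (150, 214, 89, 67) 3369.5 (array([ 532.6, -270.5]), array([202.9, 136.8]), -13.6)
side orange (270, 225, 44, 23) 420.0 (array([615.9,  36.9]), array([88.6, 32.8]), 8.76)
side green (229, 348, 49, 45) 871.5 (array([489.2, 309.3]), array([89.8, 38.5]), -7.69)
side green (238, 216, 28, 28) 334.0 (array([723.1,  54.8]), array([88.6, 35.7]), -80.97)
side green (343, 152, 14, 8) 63.5 (array([ 696.9, -313.3]), array([33.6, 31.7]), -16.81)
side yellow (359, 171, 87, 65) 2436.0 (array([ 509.8, -258.8]), array([193.1, 150.5]), -14.01)
side blue (312, 257, 30, 22) 291.5 (array([529.2,  26.8]), array([65.3, 34.7]), 1.3)
side blue (463, 57, 49, 41) 1436.0 (array([ 578.6, -976.4]), array([257.2, 137.1]), -72.73)
```

Request:
carry_out(increments=[{"x":0.018,"y":0.031,"z":0.01,"turn":-1.8},{"x":0.018,"y":0.031,"z":0.01,"turn":-1.8},{"x":0.018,"y":0.031,"z":0.01,"turn":-1.8},{"x":0.018,"y":0.031,"z":0.01,"turn":-1.8},{"x":0.018,"y":0.031,"z":0.01,"turn":-1.8},{"x":0.018,"y":0.031,"z":0.01,"turn":-1.8},{"x":0.018,"y":0.031,"z":0.01,"turn":-1.8},{"x":0.018,"y":0.031,"z":0.01,"turn":-1.8},{"x":0.018,"y":0.031,"z":0.01,"turn":-1.8},{"x":0.018,"y":0.031,"z":0.01,"turn":-1.8},{},{}], hand=0)

```text
validation failed for argument at $.in...
```

```bash
cat > snap.py <<'E'
import sys
from rig import bot, optics
from h import *
def snap(n,tag):
    s=bot.observe(); p=optics.camera_params(n); im,d=optics.grab_frame(n)
    cv2.imwrite(f"pics/{tag}.png",im[:,:,::-1]); np.savez(f"{tag}.npz",im=im,d=d,**p)
    return s,p,im,d
if __name__=="__main__":
    s,p,im,d=snap(sys.argv[1],sys.argv[2])
    q=s['ee_rot']; print(s['time_s'],np.round(s['eef_pos'],4),np.round(q,4),np.round(s['force'],1),s['width'])
    for col,z in (('orange',.088),('green',.058),('yellow',.03),('blue',.037)):
        for c in blobs(im,col,300): print(col,cv2.boundingRect(c),rect(onplane(p,c,z)))
E
python3 snap.py wrist w1
```

```text
0.15 [ 0.2923 -0.5799  0.2178] [ 8.515e-01 -5.243e-01 -8.000e-04 -5.000e-04] [-0.5 -1.2  1.3] 1.002640047511007
```

View pics/w1.png

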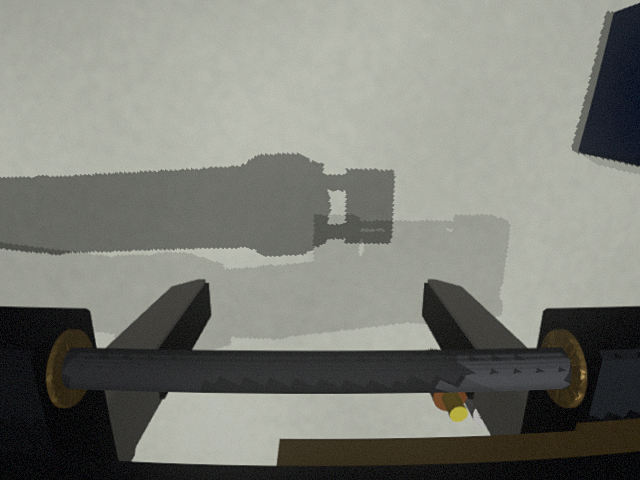

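Request:
carry_out(increments=[{"x":0.018,"y":0.031,"z":0.01,"turn":-1.8},{"x":0.018,"y":0.031,"z":0.01,"turn":-1.8},{"x":0.018,"y":0.031,"z":0.01,"turn":-1.8},{"x":0.018,"y":0.031,"z":0.01,"turn":-1.8},{"x":0.018,"y":0.031,"z":0.01,"turn":-1.8},{"x":0.018,"y":0.031,"z":0.01,"turn":-1.8},{"x":0.018,"y":0.031,"z":0.01,"turn":-1.8},{"x":0.018,"y":0.031,"z":0.01,"turn":-1.8},{"x":0.018,"y":0.031,"z":0.01,"turn":-1.8},{"x":0.018,"y":0.031,"z":0.01,"turn":-1.8},{"x":0,"y":0,"z":0,"turn":0},{"x":0,"y":0,"z":0,"turn":0}], hand=0)

```text
time_s: 1.2
eef_pos: [0.4741, -0.2678, 0.3191]
ee_rot: [0.761, -0.649, 0.0, -0.001]
force: [-0.8, -0.9, -0.2]
width: 0.189
```

```bash
python3 snap.py wrist w1b
```

```text
1.2 [ 0.4741 -0.2678  0.3191] [ 7.610e-01 -6.487e-01  4.000e-04 -6.000e-04] [-0.8 -0.9 -0.2] 0.1885479063610314
orange (0, 0, 39, 61) (array([598.4,  37.9]), array([56.5, 37.8]), 8.91)
yellow (243, 58, 171, 196) (array([ 515.8, -271.4]), array([177.5, 128.1]), -13.99)
blue (42, 76, 40, 56) (array([532.6,  21. ]), array([59.1, 37.9]), 11.89)
```

View pics/w1b.png

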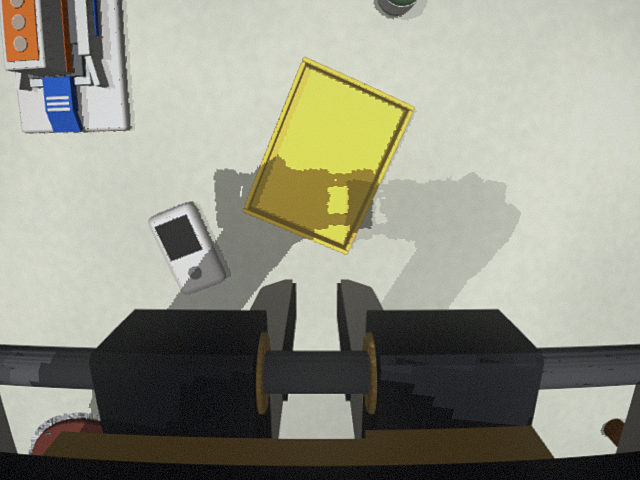

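Request:
carry_out(increments=[{"x":0.003,"y":0.037,"z":-0.01,"turn":0},{"x":0.003,"y":0.037,"z":-0.01,"turn":0},{"x":0.003,"y":0.037,"z":-0.01,"turn":0},{"x":0.003,"y":0.037,"z":-0.01,"turn":0},{"x":0.003,"y":0.037,"z":-0.01,"turn":0},{"x":0.003,"y":0.037,"z":-0.01,"turn":0},{"x":0.003,"y":0.037,"z":-0.01,"turn":0},{"x":0.003,"y":0.037,"z":-0.01,"turn":0},{"x":0,"y":0,"z":0,"turn":0},{"x":0,"y":0,"z":0,"turn":0}])

```text
time_s: 2.08
eef_pos: [0.4959, 0.0259, 0.2375]
ee_rot: [0.76, -0.65, -0.001, 0.001]
force: [0.6, -1.3, -0.9]
width: 0.005
```

```bash
python3 snap.py wrist w2
```

```text
2.0833 [0.4959 0.0259 0.2375] [ 0.7597 -0.6502 -0.0009  0.001 ] [ 0.6 -1.3 -0.9] 0.004656852795103176
orange (302, 0, 48, 125) (array([614. ,  38.5]), array([85.7, 33.3]), 8.95)
green (0, 125, 23, 104) (array([488.1, 297.3]), array([90.5, 21.1]), -1.45)
yellow (509, 125, 131, 209) (array([ 518.6, -263.3]), array([178.6, 149.3]), -14.22)
blue (306, 138, 36, 63) (array([533.9,  25.8]), array([54.3, 30.8]), 8.98)
```

View pics/w2.png

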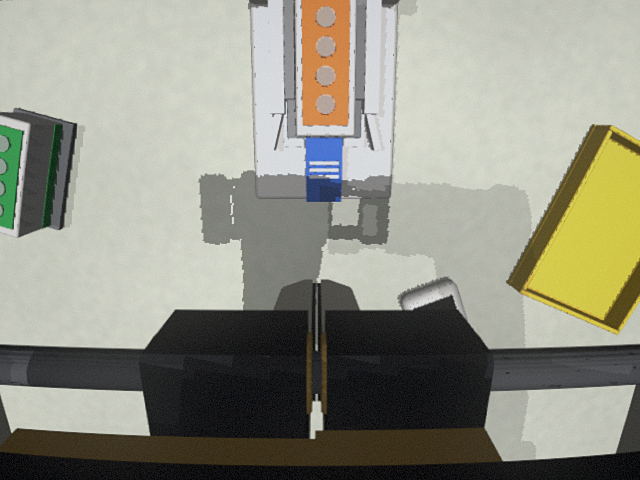

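Request:
carry_out(increments=[{"x":0.0068,"y":-0.0003,"z":-0.03,"turn":0},{"x":0.0068,"y":-0.0003,"z":-0.03,"turn":0},{"x":0.0068,"y":-0.0003,"z":-0.03,"turn":0},{"x":0.0068,"y":-0.0003,"z":-0.03,"turn":0},{"x":0.0068,"y":-0.0003,"z":-0.03,"turn":0},{"x":0,"y":0,"z":-0.03,"turn":0},{"x":0,"y":0,"z":-0.01,"turn":0},{"x":0,"y":0,"z":0,"turn":0}])

```text
time_s: 2.8
eef_pos: [0.5286, 0.0208, 0.0464]
ee_rot: [0.758, -0.653, -0.001, 0.003]
force: [0.5, -0.4, 0.3]
width: 0.005
```

```bash
python3 snap.py wrist w3
```

```text
2.8 [0.5286 0.0208 0.0464] [ 0.7576 -0.6527 -0.0015  0.0027] [ 0.5 -0.4  0.3] 0.005401928717627662
orange (240, 0, 123, 225) (array([602.6,  36.5]), array([63.4, 33.9]), 8.81)
blue (274, 248, 70, 54) (array([538.8,  28.7]), array([33.5, 22.2]), -65.3)
```

View pics/w3.png

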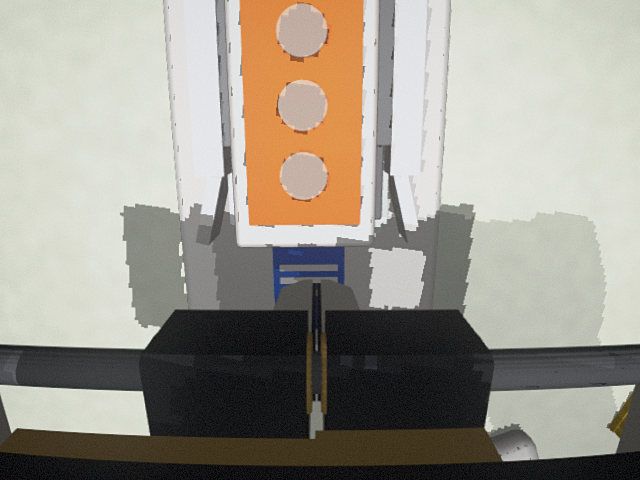

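Request:
carry_out(increments=[{"x":0,"y":0,"z":-0.004,"turn":0},{"x":0,"y":0,"z":-0.004,"turn":0},{"x":0,"y":0,"z":-0.004,"turn":0},{"x":0,"y":0,"z":-0.003,"turn":0}])

```text
time_s: 3.18
eef_pos: [0.5316, 0.0239, 0.0348]
ee_rot: [0.759, -0.651, 0.001, -0.001]
force: [-1.6, -0.1, 7.3]
width: 0.002
```

Request:
carry_out(increments=[{"x":0,"y":0,"z":-0.002,"turn":0},{"x":0,"y":0,"z":-0.002,"turn":0},{"x":0,"y":0,"z":-0.001,"turn":0},{"x":0,"y":0,"z":0,"turn":0}])

```text
time_s: 3.52
eef_pos: [0.5315, 0.0239, 0.0297]
ee_rot: [0.759, -0.651, 0.001, -0.001]
force: [-0.3, -0.7, 5.3]
width: 0.003
```

```bash
python3 snap.py wrist w4
```

```text
3.5167 [0.5315 0.0239 0.0297] [ 0.759  -0.6511  0.001  -0.0008] [-0.3 -0.7  5.3] 0.0034639240518825314
orange (241, 0, 142, 319) (array([591.6,  34.7]), array([82.2, 33.9]), 8.97)
```

View pics/w4.png

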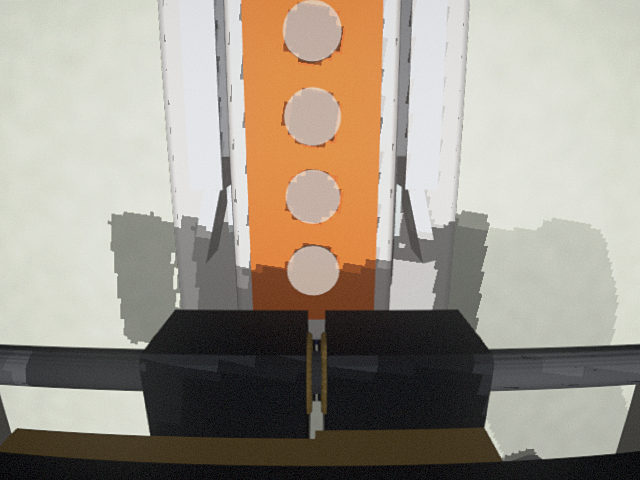

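Request:
carry_out(increments=[{"x":-0.004,"y":0,"z":0.004,"turn":0},{"x":-0.004,"y":0,"z":0.02,"turn":0},{"x":-0.012,"y":0,"z":0.04,"turn":0},{"x":-0.012,"y":0,"z":0.04,"turn":0},{"x":0,"y":0,"z":0.02,"turn":0},{"x":0,"y":0,"z":0,"turn":0},{"x":0,"y":0,"z":0,"turn":0}], hand=0.9)

```text
time_s: 4.15
eef_pos: [0.4985, 0.0242, 0.1535]
ee_rot: [0.759, -0.651, 0.001, -0.001]
force: [-0.4, -0.2, 0.4]
width: 0.458
```

```bash
python3 snap.py wrist w5; python3 snap.py side s5
```

```text
4.15 [0.4985 0.0242 0.1535] [ 7.591e-01 -6.510e-01  7.000e-04 -8.000e-04] [-0.4 -0.2  0.4] 0.45821309510122044
orange (292, 0, 65, 163) (array([594.3,  35.2]), array([83.5, 33.9]), 9.05)
yellow (555, 156, 85, 190) (array([ 505.9, -194. ]), array([157.1,  73. ]), 21.15)
blue (301, 178, 45, 46) (array([523.5,  23.9]), array([31.4, 30.1]), 8.35)
4.2 [0.4977 0.0241 0.1522] [ 7.590e-01 -6.511e-01 -4.000e-04  3.000e-04] [ 0.  -0.8 -0.5] 0.5024937375486328
orange (277, 228, 45, 22) (array([598.2,  32.7]), array([88.4, 32.5]), 10.77)
green (229, 348, 49, 53) (array([487.6, 314.7]), array([94.5, 48.9]), -7.93)
green (238, 216, 29, 28) (array([723. ,  54.3]), array([89.6, 36. ]), -80.97)
yellow (363, 171, 83, 65) (array([ 509.9, -258.4]), array([193.1, 150.7]), -14.04)
blue (463, 57, 49, 42) (array([ 578. , -975.2]), array([260.4, 137.5]), -72.71)
```

View pics/w5.png

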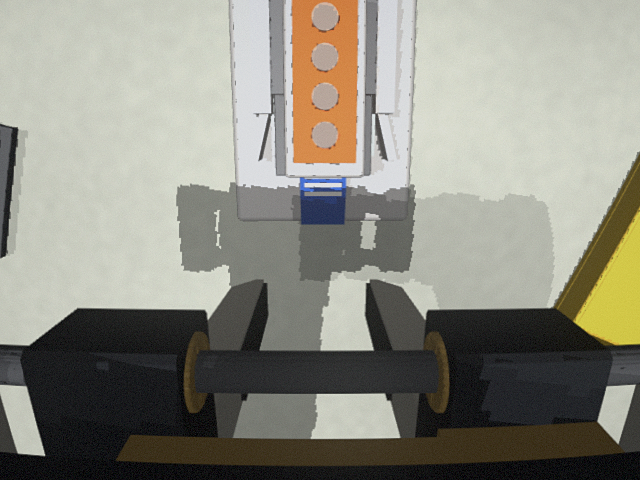

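View pics/s5.png

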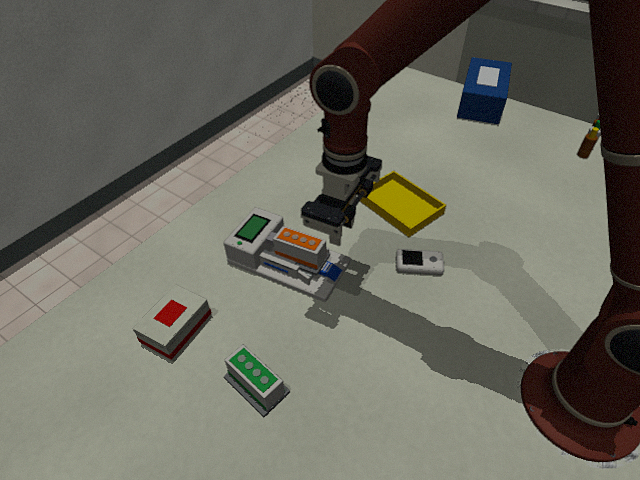

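Request:
carry_out(increments=[{"x":0.033,"y":0.0035,"z":0,"turn":0.2},{"x":0.033,"y":0.0035,"z":0,"turn":0},{"x":0.0325,"y":0.0036,"z":0,"turn":0},{"x":0,"y":0,"z":0,"turn":0},{"x":0,"y":0,"z":-0.025,"turn":0},{"x":0,"y":0,"z":-0.025,"turn":0},{"x":0,"y":0,"z":-0.025,"turn":0},{"x":0,"y":0,"z":-0.0205,"turn":0},{"x":0,"y":0,"z":0,"turn":0},{"x":0,"y":0,"z":0,"turn":0},{"x":0,"y":0,"z":0,"turn":0}])

```text
time_s: 5.17
eef_pos: [0.5971, 0.0347, 0.0571]
ee_rot: [0.76, -0.65, -0.0, -0.0]
force: [0.4, -0.1, 0.4]
width: 0.898
```

```bash
python3 snap.py wrist w6
```

```text
5.1667 [0.5971 0.0347 0.0571] [ 7.601e-01 -6.498e-01 -1.000e-04 -0.000e+00] [ 0.4 -0.1  0.4] 0.8983521562046982
orange (271, 418, 58, 21) (array([555.6,  35. ]), array([22.7,  9.3]), -84.59)
orange (265, 212, 102, 53) (array([632.7,  41. ]), array([33.9, 18.1]), -80.97)
```

View pics/w6.png

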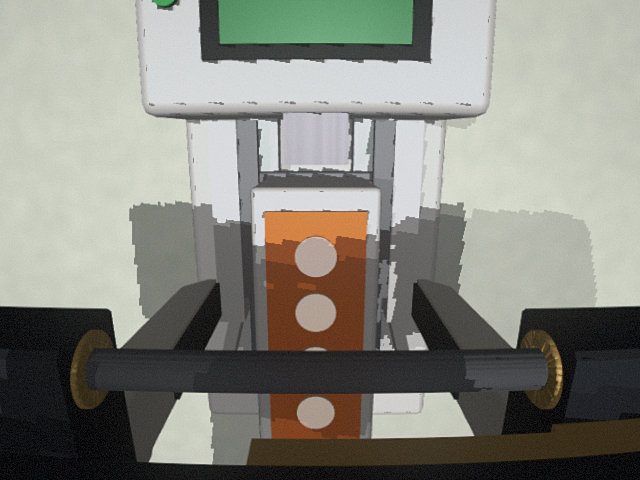

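Request:
carry_out(increments=[{"x":0,"y":0,"z":0,"turn":0},{"x":0,"y":0,"z":0,"turn":0},{"x":0,"y":0,"z":0,"turn":0},{"x":0,"y":0,"z":0,"turn":0},{"x":0,"y":0,"z":0,"turn":0},{"x":0,"y":0,"z":0,"turn":0},{"x":0,"y":0,"z":0,"turn":0},{"x":0,"y":0,"z":0,"turn":0}], hand=0.3, squeeze=25)

```text
time_s: 5.88
eef_pos: [0.5971, 0.0348, 0.0571]
ee_rot: [0.76, -0.65, -0.0, -0.0]
force: [-0.5, 0.7, 1.3]
width: 0.473
```

Request:
carry_out(increments=[{"x":-0.005,"y":-0.0008,"z":0,"turn":0},{"x":-0.01,"y":-0.0016,"z":0,"turn":0},{"x":-0.01,"y":-0.0016,"z":0,"turn":0},{"x":-0.01,"y":-0.0016,"z":0,"turn":0}])

```text
time_s: 6.22
eef_pos: [0.5672, 0.03, 0.0575]
ee_rot: [0.76, -0.65, 0.004, -0.005]
force: [5.4, 1.3, -3.2]
width: 0.469
```

Request:
carry_out(increments=[{"x":-0.01,"y":-0.0016,"z":0,"turn":0},{"x":-0.01,"y":-0.0016,"z":0,"turn":0},{"x":-0.01,"y":-0.0016,"z":0,"turn":0},{"x":-0.01,"y":-0.0016,"z":0,"turn":0},{"x":-0.009,"y":-0.0014,"z":0,"turn":0},{"x":0,"y":0,"z":0,"turn":0},{"x":0,"y":0,"z":0.004,"turn":0},{"x":0,"y":0,"z":0.01,"turn":0}])

```text
time_s: 6.88
eef_pos: [0.5112, 0.021, 0.0703]
ee_rot: [0.76, -0.65, -0.002, 0.002]
force: [0.4, 0.6, -1.6]
width: 0.473
```

```bash
python3 snap.py wrist w7;python3 snap.py side s7
```

```text
6.8833 [0.5112 0.021  0.0703] [ 0.7601 -0.6498 -0.0017  0.0018] [ 0.4  0.6 -1.6] 0.47320187558267046
orange (272, 426, 88, 13) (array([457.9,  13.2]), array([37.7,  6.5]), -80.98)
orange (266, 211, 102, 69) (array([540.8,  26.1]), array([37.2, 26.2]), -80.97)
yellow (608, 385, 27, 28) (array([ 455.4, -178.2]), array([20.9, 17.1]), 11.16)
6.9333 [0.5121 0.021  0.0723] [ 7.601e-01 -6.498e-01 -7.000e-04  9.000e-04] [ 0.4  0.6 -1.1] 0.4729749189927791
green (229, 348, 49, 51) (array([489.9, 314.4]), array([89.9, 48.9]), -7.93)
green (238, 216, 29, 28) (array([723. ,  54.3]), array([89.5, 36.4]), -80.45)
yellow (365, 171, 81, 65) (array([ 509.9, -258.5]), array([193.2, 150.7]), -14.04)
blue (463, 57, 49, 42) (array([ 577.9, -974.8]), array([261.5, 137.5]), -72.64)
```

View pics/w7.png

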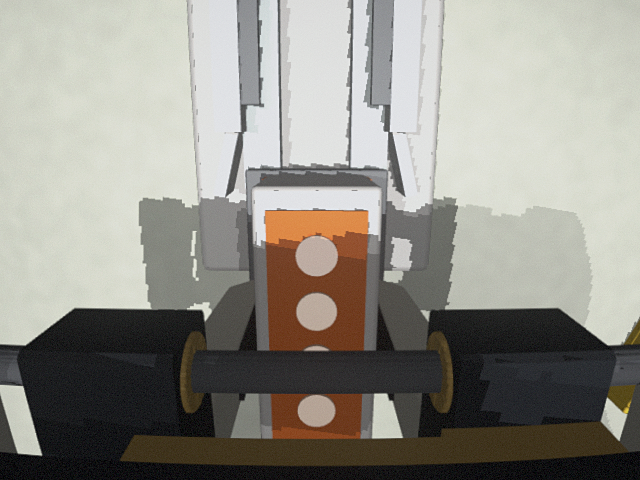

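View pics/s7.png

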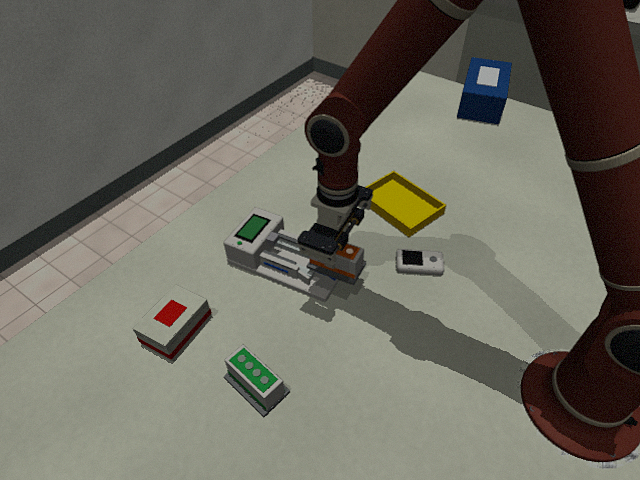

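Request:
carry_out(increments=[{"x":0,"y":0,"z":0.02,"turn":0},{"x":0,"y":0,"z":0.02,"turn":0},{"x":0,"y":-0.012,"z":0.02,"turn":0},{"x":0.0005,"y":-0.035,"z":0,"turn":-2.9},{"x":0.0005,"y":-0.035,"z":0,"turn":-2.9},{"x":0.0005,"y":-0.035,"z":0,"turn":-2.9},{"x":0.0005,"y":-0.035,"z":0,"turn":-2.9},{"x":0.0005,"y":-0.035,"z":0,"turn":-2.9},{"x":0.0005,"y":-0.035,"z":0,"turn":-2.9},{"x":0.0005,"y":-0.035,"z":0,"turn":-2.9},{"x":0,"y":-0.035,"z":0,"turn":-2.6},{"x":0,"y":0,"z":-0.02,"turn":0},{"x":0,"y":0,"z":-0.02,"turn":0},{"x":0,"y":0,"z":-0.02,"turn":0},{"x":0,"y":0,"z":-0.01,"turn":0},{"x":0,"y":0,"z":0,"turn":0},{"x":0,"y":0,"z":0,"turn":0}])

```text
time_s: 8.4
eef_pos: [0.5159, -0.2702, 0.0605]
ee_rot: [-0.616, 0.788, 0.001, -0.0]
force: [-0.0, 1.0, -1.8]
width: 0.469
```

```bash
python3 snap.py wrist w8
```

```text
8.4 [ 0.5159 -0.2702  0.0605] [-6.161e-01  7.876e-01  1.100e-03 -5.000e-04] [-0.   1.  -1.8] 0.46864824410046374
orange (272, 394, 89, 45) (array([ 479.2, -260.6]), array([35.1, 21.3]), 76.2)
orange (265, 211, 103, 139) (array([ 534. , -274.2]), array([52.4, 34.9]), -13.8)
yellow (373, 394, 25, 27) (array([ 430.7, -288.9]), array([17.7, 13.9]), -13.92)
yellow (236, 394, 24, 27) (array([ 449.4, -213. ]), array([17.6, 13.3]), -13.29)
yellow (182, 89, 278, 231) (array([ 547.5, -279.5]), array([127.5, 113.5]), 76.09)
```

View pics/w8.png

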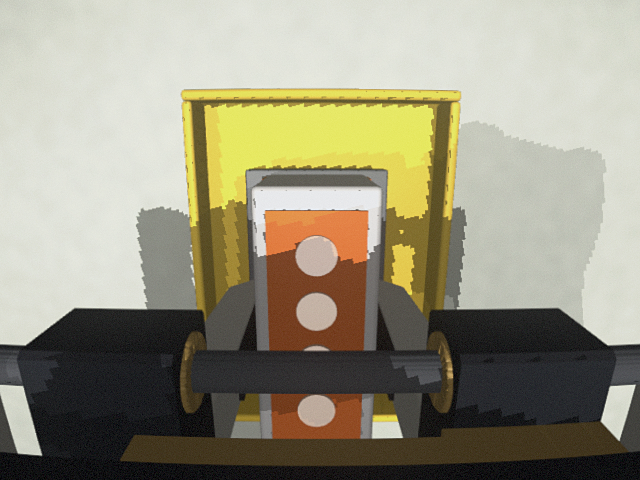

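Cassette (top at about 316, 310) lies centred over the tray and aligned with it. Lowering gently.

Request:
carry_out(increments=[{"x":0,"y":0,"z":-0.01,"turn":0},{"x":0,"y":0,"z":-0.01,"turn":0},{"x":0,"y":0,"z":-0.004,"turn":0},{"x":0,"y":0,"z":-0.002,"turn":0},{"x":0,"y":0,"z":-0.001,"turn":0},{"x":0,"y":0,"z":0,"turn":0}])

```text
time_s: 8.95
eef_pos: [0.5165, -0.2707, 0.0337]
ee_rot: [-0.616, 0.788, 0.0, -0.0]
force: [0.2, 0.3, -2.3]
width: 0.47
```

Request:
carry_out(increments=[{"x":0,"y":0,"z":-0.001,"turn":0},{"x":0,"y":0,"z":-0.0005,"turn":0},{"x":0,"y":0,"z":0,"turn":0}])

```text
time_s: 9.2
eef_pos: [0.5167, -0.2708, 0.0326]
ee_rot: [-0.616, 0.788, -0.0, 0.0]
force: [-0.2, 0.1, -1.8]
width: 0.471
```

Request:
carry_out(increments=[{"x":0,"y":0,"z":-0.001,"turn":0},{"x":0,"y":0,"z":0,"turn":0}])

```text
time_s: 9.37
eef_pos: [0.5166, -0.2708, 0.0315]
ee_rot: [-0.616, 0.788, -0.0, 0.0]
force: [0.7, 0.4, -1.6]
width: 0.474
```

Request:
carry_out(increments=[{"x":0,"y":0,"z":-0.001,"turn":0},{"x":0,"y":0,"z":0,"turn":0}])

```text
time_s: 9.53
eef_pos: [0.5166, -0.2707, 0.0312]
ee_rot: [-0.616, 0.788, -0.0, 0.0]
force: [-2.1, 1.0, 3.4]
width: 0.468
```

Contact with the floor (+3.4 N). Release, opening partway.

Request:
carry_out(increments=[{"x":0,"y":0,"z":0,"turn":0},{"x":0,"y":0,"z":0,"turn":0},{"x":0,"y":0,"z":0,"turn":0},{"x":0,"y":0,"z":0,"turn":0},{"x":0,"y":0,"z":0,"turn":0},{"x":0,"y":0,"z":0.01,"turn":0},{"x":0,"y":0,"z":0.02,"turn":0},{"x":0,"y":0,"z":0.03,"turn":0},{"x":0,"y":0,"z":0.04,"turn":0},{"x":0,"y":0.01,"z":0.04,"turn":0},{"x":0,"y":0.035,"z":0.02,"turn":0},{"x":0,"y":0.04,"z":0,"turn":0},{"x":0,"y":0.04,"z":0,"turn":0}], hand=0.72)

```text
time_s: 10.62
eef_pos: [0.5176, -0.1455, 0.1934]
ee_rot: [-0.615, 0.789, -0.002, 0.002]
force: [0.2, 1.2, 0.5]
width: 0.716
```

```bash
python3 snap.py wrist w9
```

```text
10.6167 [ 0.5176 -0.1455  0.1934] [-0.6149  0.7886 -0.0023  0.0018] [0.2 1.2 0.5] 0.7162138652264817
orange (455, 130, 56, 122) (array([ 522.2, -260.7]), array([81.6, 31. ]), -13.85)
green (0, 0, 20, 50) (array([718. ,  31.9]), array([34.4, 15.6]), -19.47)
yellow (380, 70, 175, 220) (array([ 517. , -268.5]), array([177.5, 132.4]), -13.96)
blue (83, 216, 69, 71) (array([534.1,  21.9]), array([56.1, 36.6]), 9.58)
```

View pics/w9.png

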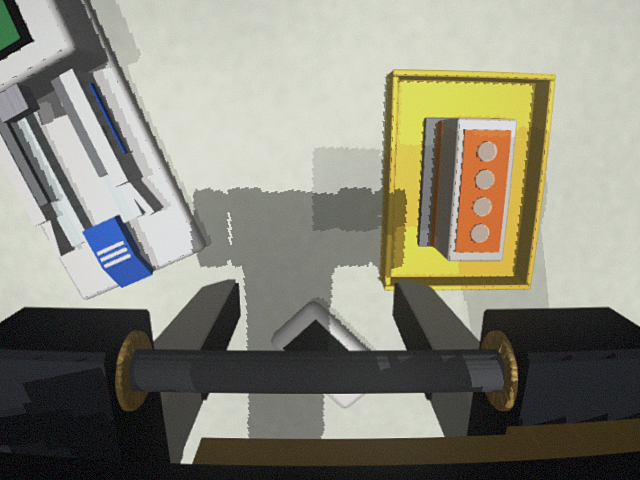

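Request:
carry_out(increments=[{"x":-0.005,"y":0.039,"z":0,"turn":0.6},{"x":-0.005,"y":0.039,"z":0,"turn":0.6},{"x":-0.005,"y":0.039,"z":0,"turn":0.6},{"x":-0.005,"y":0.039,"z":0,"turn":0.6},{"x":-0.005,"y":0.039,"z":0,"turn":0.6},{"x":-0.005,"y":0.039,"z":0,"turn":0.6},{"x":-0.005,"y":0.039,"z":0,"turn":0.6},{"x":-0.005,"y":0.039,"z":0,"turn":0.6},{"x":-0.005,"y":0.039,"z":0,"turn":0.6},{"x":-0.005,"y":0.039,"z":0,"turn":0.6},{"x":-0.005,"y":0.039,"z":0,"turn":0.4},{"x":0,"y":0,"z":0,"turn":0},{"x":0,"y":0,"z":0,"turn":0},{"x":0,"y":0,"z":0,"turn":0}], hand=0.85)

```text
time_s: 11.83
eef_pos: [0.4617, 0.2825, 0.1906]
ee_rot: [-0.659, 0.752, -0.0, -0.0]
force: [0.2, -0.0, -0.2]
width: 0.852
```

```bash
python3 snap.py wrist w10
```

```text
11.8333 [0.4617 0.2825 0.1906] [-6.589e-01  7.522e-01 -5.000e-04 -2.000e-04] [ 0.2 -0.  -0.2] 0.8522826933813015
green (252, 135, 48, 122) (array([489.1, 308.5]), array([89.2, 33.2]), -7.84)
blue (600, 54, 40, 81) (array([533.4,  32.2]), array([56.3, 35.4]), 7.03)
```

View pics/w10.png

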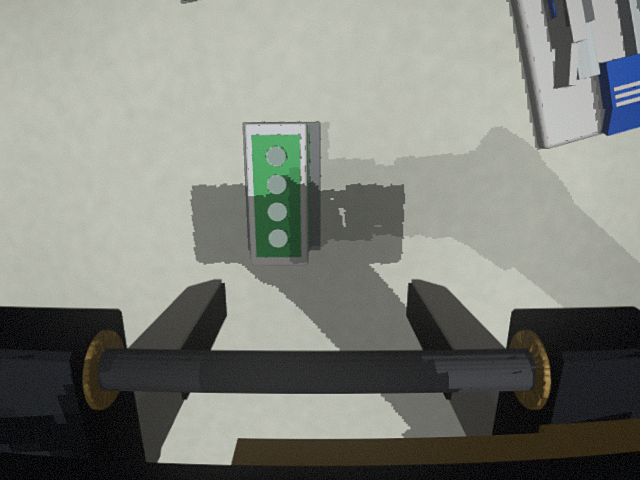

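Request:
carry_out(increments=[{"x":0.0137,"y":0.013,"z":-0.02,"turn":-0.3},{"x":0.0137,"y":0.013,"z":-0.03,"turn":0},{"x":0,"y":0,"z":-0.03,"turn":0},{"x":0,"y":0,"z":-0.015,"turn":0},{"x":0,"y":0,"z":-0.015,"turn":0},{"x":0,"y":0,"z":-0.02,"turn":0},{"x":0,"y":0,"z":-0.02,"turn":0},{"x":0,"y":0,"z":-0.0135,"turn":0},{"x":0,"y":0,"z":0,"turn":0},{"x":0,"y":0,"z":0,"turn":0}])

```text
time_s: 12.72
eef_pos: [0.4895, 0.3072, 0.0268]
ee_rot: [-0.656, 0.755, -0.0, -0.001]
force: [0.3, -0.8, 0.4]
width: 0.848
```

```bash
python3 snap.py wrist w11
```

```text
12.7167 [0.4895 0.3072 0.0268] [-6.560e-01  7.548e-01 -4.000e-04 -8.000e-04] [ 0.3 -0.8  0.4] 0.8483669710121625
green (272, 394, 89, 45) (array([455. , 312.5]), array([33.7, 20.6]), 81.95)
green (263, 213, 102, 138) (array([508.8, 305.7]), array([50.6, 33.7]), -7.19)
```

View pics/w11.png

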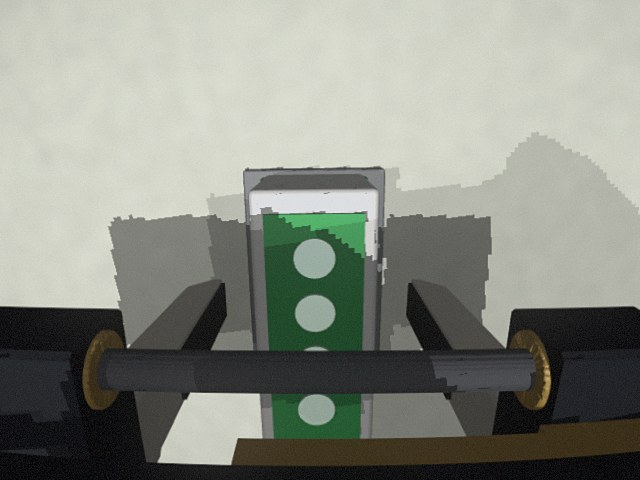

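Request:
carry_out(increments=[{"x":0,"y":0,"z":0,"turn":0},{"x":0,"y":0,"z":0,"turn":0},{"x":0,"y":0,"z":0,"turn":0},{"x":0,"y":0,"z":0,"turn":0},{"x":0,"y":0,"z":0,"turn":0},{"x":0,"y":0,"z":0,"turn":0},{"x":0,"y":0,"z":0,"turn":0},{"x":0,"y":0,"z":0.01,"turn":0},{"x":0,"y":0,"z":0.02,"turn":0},{"x":0,"y":0,"z":0.03,"turn":0},{"x":0,"y":0,"z":0.03,"turn":0},{"x":0,"y":0,"z":0.01,"turn":0},{"x":0,"y":0,"z":0,"turn":0}], hand=0.3, squeeze=40)

```text
time_s: 13.85
eef_pos: [0.4906, 0.3108, 0.1298]
ee_rot: [-0.657, 0.754, -0.0, 0.003]
force: [0.1, 0.4, -3.1]
width: 0.469
```

```bash
python3 snap.py wrist w12
```

```text
13.85 [0.4906 0.3108 0.1298] [-6.571e-01  7.538e-01 -2.000e-04  3.500e-03] [ 0.1  0.4 -3.1] 0.46929667714047063
green (273, 394, 88, 42) (array([376.8, 326.7]), array([59.2, 33.7]), 82.5)
green (265, 211, 102, 140) (array([471.4, 314.4]), array([90.8, 59.5]), -7.55)
```

Request:
carry_out(increments=[{"x":0,"y":-0.036,"z":0,"turn":2.1},{"x":0,"y":-0.036,"z":0,"turn":2.1},{"x":0,"y":-0.036,"z":0,"turn":2.1},{"x":0,"y":-0.036,"z":0,"turn":2.1},{"x":0,"y":-0.036,"z":0,"turn":2.1},{"x":0,"y":-0.036,"z":0,"turn":2.1},{"x":0,"y":-0.036,"z":0,"turn":2.1},{"x":0,"y":-0.036,"z":0,"turn":2.1},{"x":0,"y":-0.005,"z":-0.02,"turn":0},{"x":0,"y":0,"z":-0.02,"turn":0},{"x":0,"y":0,"z":-0.01,"turn":0},{"x":0,"y":0,"z":0,"turn":0},{"x":0,"y":0,"z":0,"turn":0},{"x":0,"y":0,"z":0,"turn":0}])

```text
time_s: 15.07
eef_pos: [0.4887, 0.0166, 0.0766]
ee_rot: [0.76, -0.65, -0.0, 0.0]
force: [0.1, 0.4, -2.2]
width: 0.472
```

```bash
python3 snap.py wrist w13
```

```text
15.0667 [0.4887 0.0166 0.0766] [ 7.603e-01 -6.496e-01 -4.000e-04  2.000e-04] [ 0.1  0.4 -2.2] 0.47178765809769974
green (273, 394, 88, 42) (array([416.1,   5.3]), array([45.8, 26.3]), -80.9)
green (265, 211, 101, 140) (array([489.3,  17.4]), array([70.6, 46. ]), 9.31)
yellow (605, 286, 35, 59) (array([ 483.4, -168.1]), array([38.6, 22.6]), 22.93)
blue (281, 126, 66, 40) (array([551.9,  28.5]), array([31.5, 18.7]), -80.96)
```

View pics/w13.png

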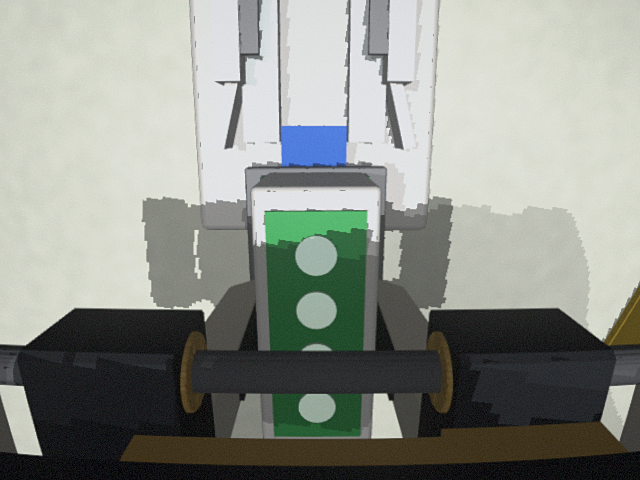

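Request:
carry_out(increments=[{"x":0,"y":0.001,"z":-0.007,"turn":0},{"x":0,"y":0,"z":-0.005,"turn":0},{"x":0,"y":0,"z":-0.004,"turn":0},{"x":0,"y":0,"z":-0.003,"turn":0},{"x":0,"y":0,"z":0,"turn":0}], squeeze=58)

```text
time_s: 15.53
eef_pos: [0.4893, 0.0177, 0.0579]
ee_rot: [0.76, -0.65, 0.0, -0.0]
force: [-0.4, 1.3, 2.5]
width: 0.471
```

```bash
python3 snap.py wrist w14
```

```text
15.5333 [0.4893 0.0177 0.0579] [ 7.603e-01 -6.496e-01  1.000e-04 -3.000e-04] [-0.4  1.3  2.5] 0.47059819036174777
green (273, 394, 88, 42) (array([431.4,   8.7]), array([41.1, 23.6]), -80.9)
green (265, 211, 102, 140) (array([497. ,  19.6]), array([63.3, 41.4]), 9.16)
blue (281, 127, 69, 39) (array([553. ,  28.7]), array([30.2, 16.5]), -80.97)
```

View pics/w14.png

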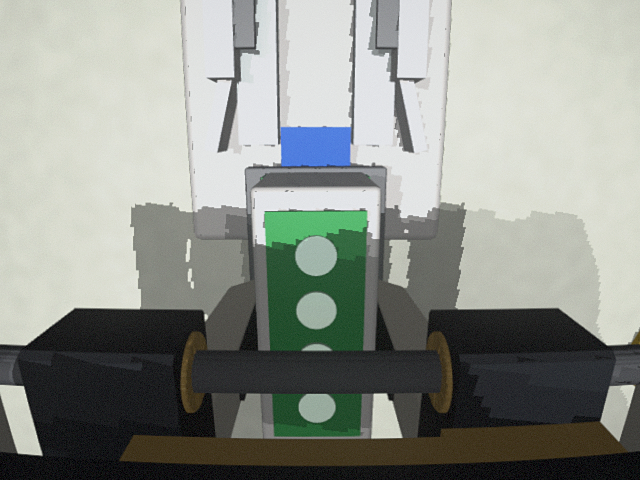

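Request:
carry_out(increments=[{"x":0.007,"y":0.0011,"z":0,"turn":0},{"x":0.007,"y":0.0011,"z":0,"turn":0},{"x":0.007,"y":0.0011,"z":0,"turn":0},{"x":0.007,"y":0.0011,"z":0,"turn":0},{"x":0.006,"y":0.0009,"z":0,"turn":0},{"x":0,"y":0,"z":0,"turn":0}])

```text
time_s: 16.08
eef_pos: [0.5251, 0.0228, 0.058]
ee_rot: [0.76, -0.65, 0.001, -0.001]
force: [-0.5, 0.1, 2.2]
width: 0.467
```

```bash
python3 snap.py wrist w15
```

```text
16.0833 [0.5251 0.0228 0.058 ] [ 0.7601 -0.6498  0.0008 -0.001 ] [-0.5  0.1  2.2] 0.4667926731850313
green (273, 394, 88, 42) (array([467.1,  13.8]), array([41.1, 23.6]), -80.96)
green (265, 211, 102, 140) (array([532.8,  24.6]), array([63.4, 41.4]), 9.2)
yellow (604, 385, 31, 46) (array([ 471.2, -164.8]), array([31.9, 14.5]), 7.44)
```

View pics/w15.png

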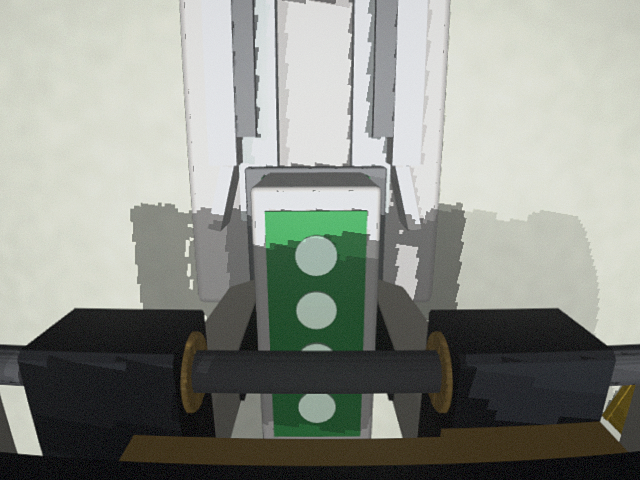

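Request:
carry_out(increments=[{"x":0.005,"y":0.0008,"z":-0.0007,"turn":0},{"x":0.006,"y":0.0009,"z":0,"turn":0},{"x":0.006,"y":0.001,"z":0,"turn":0},{"x":0.006,"y":0.0009,"z":0,"turn":0},{"x":0.006,"y":0.001,"z":0,"turn":0}])

```text
time_s: 16.55
eef_pos: [0.5352, 0.0243, 0.0582]
ee_rot: [0.76, -0.65, -0.011, 0.014]
force: [-20.5, -3.9, 22.2]
width: 0.466
```

Request:
carry_out(increments=[{"x":-0.025,"y":-0.004,"z":0,"turn":0},{"x":0,"y":0,"z":0,"turn":0}])

```text
time_s: 16.72
eef_pos: [0.5252, 0.0228, 0.0581]
ee_rot: [0.76, -0.65, 0.0, 0.0]
force: [-3.6, -0.3, 1.7]
width: 0.473
```

```bash
python3 snap.py wrist w16; python3 snap.py side s16
```

```text
16.7167 [0.5252 0.0228 0.0581] [ 7.601e-01 -6.498e-01  0.000e+00  1.000e-04] [-3.6 -0.3  1.7] 0.47267428301764935
green (272, 394, 89, 45) (array([466.1,  13.9]), array([41.4, 25.5]), -80.96)
green (266, 214, 101, 137) (array([532.3,  24.5]), array([62.1, 41.4]), 9.03)
yellow (605, 385, 30, 44) (array([ 471.6, -164.8]), array([30.6, 14.9]), 8.65)
16.7667 [0.5255 0.0229 0.0576] [ 7.601e-01 -6.498e-01 -6.000e-04  9.000e-04] [-3.  -1.2  1.8] 0.4681590459161876
green (238, 216, 29, 28) (array([723.3,  54.3]), array([89.7, 36.1]), -80.58)
yellow (359, 171, 87, 65) (array([ 509.9, -258.3]), array([193.2, 150.7]), -13.92)
blue (463, 57, 49, 42) (array([ 578.1, -975.2]), array([260.4, 137.6]), -72.67)
```

View pics/w16.png

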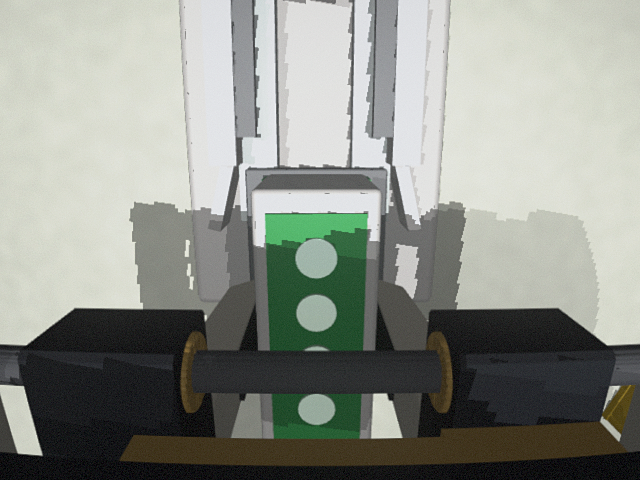

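```bash
python3 -c "
import cv2
a=cv2.imread('pics/s16.png')[190:330,200:380]; cv2.imwrite('pics/s16c.png',cv2.resize(a,None,fx=4,fy=4,interpolation=3))"
```

```text
(no output)
```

View pics/s16c.png

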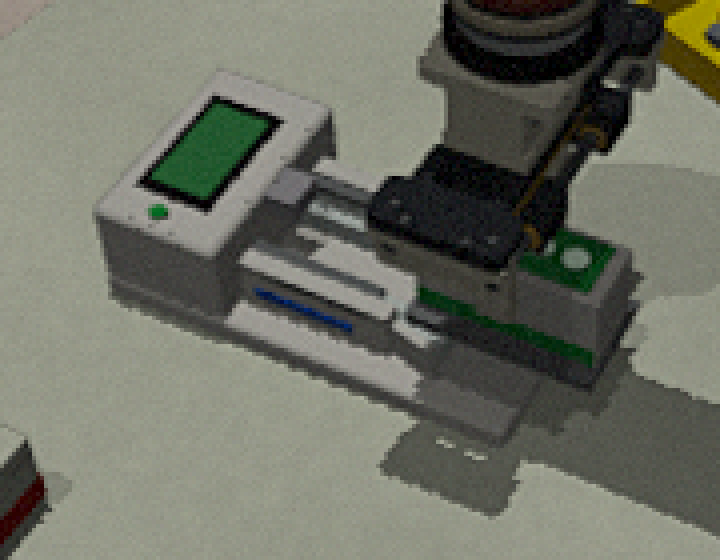

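```bash
cat > pitch.py <<'E'
from h import *
import sys
def pts(p,mask):
    d=p['d']; v,u=np.where(mask&(d>0.02)); z=d[v,u]
    n=cv2.undistortPoints(np.c_[u,v].astype(float).reshape(-1,1,2),K(p),p['distortion']).reshape(-1,2)
    return (np.c_[n,np.ones(len(n))]*z[:,None]-p['t'])@p['R']
a=np.radians(8.95); ex=np.array([np.cos(a),np.sin(a)]); ey=np.array([-ex[1],ex[0]]); O=np.array([.5612,.02935])
for t in sys.argv[1:]:
    p=dict(np.load(t+'.npz'))
    hsv=cv2.cvtColor(p['im'],cv2.COLOR_RGB2HSV)
    m=np.zeros(p['d'].shape,bool)
    g=(cv2.inRange(hsv,(5,120,20),(85,255,255))>0)
    m[215:345,270:362]=True; m&=g
    X=pts(p,m); x=(X[:,:2]-O)@ex; y=(X[:,:2]-O)@ey
    A=np.c_[x,y,np.ones(len(x))]
    for _ in range(3):
        c=np.linalg.lstsq(A,X[:,2],rcond=None)[0]; r=X[:,2]-A@c; k=abs(r)<2.5*r.std(); A=A[k];X=X[k]
    print(t,'top slope x,y deg',np.round(np.degrees(c[:2]),2),'z mid',np.round((A@c).mean()*1000,2),'x range',np.round([A[:,0].min()*1000,A[:,0].max()*1000],1),len(X),'rms',r.std()*1000)
E
python3 pitch.py w6 w7 w8 w11 w12 w13 w14 w15 w16
```

```text
w6 top slope x,y deg [-2.14  0.05] z mid 89.25 x range [33.4 80.8] 9082 rms 0.563240670849004
w7 top slope x,y deg [-1.56  0.04] z mid 102.57 x range [-53.5  -5.9] 9060 rms 0.5553635613779175
w8 top slope x,y deg [-1.29  0.59] z mid 92.72 x range [-99.7 -44.6] 9059 rms 0.5642254902124851
w11 top slope x,y deg [0.05 0.06] z mid 58.08 x range [-35.6  19.2] 8440 rms 0.5487674177539306
w12 top slope x,y deg [0.37 0.32] z mid 160.78 x range [-34.6  20.2] 8039 rms 0.5473187544058548
w13 top slope x,y deg [-0.03  0.16] z mid 107.42 x range [-77.7 -29.1] 8526 rms 0.5508094084427081
w14 top slope x,y deg [0.16 0.13] z mid 88.79 x range [-77.1 -28.5] 8585 rms 0.556183782146871
w15 top slope x,y deg [0.13 0.13] z mid 88.98 x range [-41.    7.6] 8545 rms 0.5535129473063201
w16 top slope x,y deg [0.22 0.05] z mid 89.32 x range [-40.5   7.9] 8629 rms 0.545990477664388
```

```bash
cat > prof.py <<'E'
from pitch import *
def prof(t,xs,step=2):
    p=dict(np.load(t+'.npz')); m=np.zeros(p['d'].shape,bool); m[0:300,130:520]=True
    X=pts(p,m); x=((X[:,:2]-O)@ex)*1000; y=((X[:,:2]-O)@ey)*1000; z=X[:,2]*1000
    for x0 in xs:
        out=[]
        for y0 in np.arange(-50,50,step):
            k=(abs(x-x0)<1.5)&(abs(y-y0-step/2)<step/2)
            out.append(f"{np.median(z[k]):.0f}" if k.sum()>2 else '.')
        print(t,x0,' '.join(out))
E
python3 - <<'E'
import sys; sys.argv=['x']
from prof import *
prof('w16',[4,8,12,16,20,24,28,32,36,40,44])
prof('w5',[90])
prof('w9',[10])
E
```

```text
w16 4 . . 37 36 36 25 15 29 29 38 38 . . 87 88 88 89 89 89 89 89 89 89 89 89 90 89 89 90 89 89 89 89 88 88 88 . . . 38 38 29 29 . 15 29 36 37 37 .
w16 8 15 . 36 37 36 30 15 28 29 38 38 . . . 88 88 88 89 89 89 88 89 89 89 89 89 89 89 89 89 89 89 89 88 88 87 . . . 38 38 29 28 . 23 36 36 37 36 .
w16 12 15 . . 37 37 36 28 28 29 38 38 38 38 . 87 88 88 88 88 88 88 88 88 88 88 88 88 88 88 88 88 88 88 88 88 87 . 38 38 38 38 29 29 28 30 36 36 37 . .
w16 16 14 15 . 36 37 36 32 28 29 38 38 38 37 38 73 72 74 72 72 72 72 73 70 73 72 73 72 70 73 72 71 72 70 72 73 59 38 38 38 38 38 29 28 30 36 37 37 . . 14
w16 20 . . 44 44 44 38 44 37 32 28 29 28 29 28 29 28 22 15 15 15 15 15 15 15 15 15 15 15 15 14 15 14 15 15 28 29 29 28 28 28 29 28 31 37 37 37 44 45 . .
w16 24 . . 44 45 45 45 45 45 39 29 29 28 29 28 29 28 27 14 15 14 14 15 14 15 15 15 15 15 14 15 14 15 14 15 28 28 28 29 29 28 28 29 43 45 45 45 45 45 . .
w16 28 . . 45 44 45 44 45 45 39 29 29 29 28 28 29 29 26 15 15 14 15 15 14 15 15 15 15 14 14 15 14 14 14 15 28 29 29 29 29 29 29 29 43 45 45 44 45 45 . .
w16 32 . . 44 45 45 45 45 45 43 43 42 42 30 29 29 29 25 15 15 15 15 15 14 15 14 14 15 15 15 14 15 15 15 15 28 29 29 29 29 30 29 30 44 44 45 44 44 45 44 .
w16 36 . . 44 44 44 44 45 44 44 44 44 43 41 29 29 29 24 15 14 15 14 15 15 15 15 15 14 15 14 15 15 15 15 14 28 28 29 29 43 44 43 44 44 45 45 45 44 45 . .
w16 40 . . 44 45 44 45 44 44 44 43 44 44 41 28 29 28 27 14 15 15 15 15 15 15 14 15 14 15 15 15 15 15 14 15 28 28 28 29 43 43 44 44 45 44 44 44 45 45 44 .
w16 44 . . 44 44 45 45 44 45 44 43 44 44 43 28 29 28 27 14 15 15 15 15 15 15 15 15 14 14 14 15 15 15 15 15 28 28 29 29 43 44 44 44 44 45 45 45 44 45 44 .
w5 90 . . . . . . . . . . . . . . . . . . . . . . . . . . . . . . . . . . . . . . . . . 43 . . . . . . . .
w9 10 15 15 24 35 37 37 . . 28 . . . . . . . . . . . . . . . . . . . . . . . . . . . . . . . . . . . . . . . . .
```

Request:
carry_out(increments=[{"x":0,"y":0.0003,"z":-0.001,"turn":0},{"x":0,"y":0,"z":-0.0008,"turn":0},{"x":0,"y":0,"z":0,"turn":0},{"x":0,"y":0,"z":0,"turn":0}])

```text
time_s: 17.15
eef_pos: [0.5262, 0.023, 0.0567]
ee_rot: [0.76, -0.65, -0.001, 0.001]
force: [-8.6, -1.5, 18.3]
width: 0.468
```

```bash
python3 snap.py wrist w17 | head -1; python3 pitch.py w17;python3 - <<'E'
import sys; sys.argv=['x']
from prof import *
prof('w17',[12,14,24,28,30])
E
```

```text
17.15 [0.5262 0.023  0.0567] [ 7.600e-01 -6.499e-01 -7.000e-04  1.500e-03] [-8.6 -1.5 18.3] 0.468205441865422
w17 top slope x,y deg [0.19 0.03] z mid 88.01 x range [-39.5   9. ] 8588 rms 0.5542850094311562
w17 12 15 . . 36 37 37 28 29 29 36 37 36 . . 86 87 87 86 86 87 86 86 87 87 87 87 86 87 86 86 87 87 86 86 86 86 . 37 37 36 36 28 28 . 30 36 36 37 . .
w17 14 15 . . 36 36 37 30 29 29 36 37 36 36 84 86 87 86 87 87 87 86 86 87 87 87 87 86 87 86 87 86 86 87 86 86 86 . 37 37 36 36 29 28 24 33 36 36 37 . 15
w17 24 . . 44 45 45 45 44 45 37 28 28 29 29 29 29 28 26 14 15 15 15 14 15 14 15 14 14 14 14 15 15 15 14 15 28 28 29 29 28 29 29 28 42 45 45 45 45 45 . .
w17 28 . . 45 44 45 44 45 44 37 29 29 29 29 28 28 28 25 15 15 14 15 15 15 15 15 14 14 15 14 15 14 14 14 14 28 29 29 29 28 28 29 29 43 45 45 45 45 45 . .
w17 30 . . 45 45 45 45 45 44 37 29 29 29 29 28 29 29 24 15 14 14 15 15 14 14 15 15 14 14 15 15 15 15 14 15 28 29 28 29 29 29 28 29 41 45 44 45 45 44 . .
```

Request:
carry_out(increments=[{"x":0,"y":0,"z":0.0008,"turn":0},{"x":0,"y":0,"z":0,"turn":0},{"x":0.003,"y":0.0005,"z":0,"turn":0},{"x":0.003,"y":0.0005,"z":0,"turn":0},{"x":0.003,"y":0.0005,"z":0,"turn":0}])

```text
time_s: 17.62
eef_pos: [0.5267, 0.023, 0.0573]
ee_rot: [0.76, -0.65, -0.007, 0.009]
force: [-26.8, -3.9, 37.1]
width: 0.471
```

Request:
carry_out(increments=[{"x":-0.009,"y":-0.0015,"z":0.001,"turn":0},{"x":0,"y":0,"z":0,"turn":0}])

```text
time_s: 17.78
eef_pos: [0.5266, 0.0231, 0.0575]
ee_rot: [0.76, -0.65, -0.0, 0.0]
force: [-3.4, -0.5, 1.6]
width: 0.471
```

```bash
python3 snap.py wrist w18 | head -1; python3 pitch.py w18;  python3 snap.py scene c18
python3 - <<'E'
import sys; sys.argv=['x']
from prof import *
prof('w18',[12,14,16,18,20,22,24])
prof('w13',[-16,-12,-8,-4,0,4,8,12,20,28,36])
a=cv2.imread('pics/c18.png')[210:340,270:420]; cv2.imwrite('pics/c18c.png',cv2.resize(a,None,fx=4,fy=4,interpolation=3))
E
```

```text
17.7833 [0.5266 0.0231 0.0575] [ 7.600e-01 -6.499e-01 -1.000e-04  4.000e-04] [-3.4 -0.5  1.6] 0.47106326384958747
w18 top slope x,y deg [0.14 0.07] z mid 88.69 x range [-39.1   9.3] 8648 rms 0.552633359448371
17.8333 [0.5267 0.0232 0.0571] [ 7.600e-01 -6.499e-01 -4.000e-04  7.000e-04] [-4.  -0.6  2.1] 0.46635048947628055
orange (178, 215, 31, 26) (array([ 549.8, -260.6]), array([84.9, 31.1]), -13.89)
green (328, 285, 49, 16) (array([699.5,  65.5]), array([90.5, 35.9]), -81.04)
green (222, 43, 50, 15) (array([-603.6, -302. ]), array([183., 154.]), -87.96)
yellow (150, 214, 88, 67) (array([ 532.6, -271. ]), array([203.5, 136.4]), -13.2)
w18 12 15 . . 36 37 37 27 29 29 37 37 38 . . 87 87 87 87 87 87 87 87 87 87 87 87 87 87 87 87 87 87 87 87 87 87 . 37 38 37 37 28 29 . 29 37 36 37 . 15
w18 14 14 15 . 36 36 37 30 28 29 37 37 37 37 . 87 87 87 87 87 87 87 87 87 87 87 87 87 87 87 87 87 87 87 87 87 87 . 37 38 37 37 28 28 28 33 36 37 36 . 14
w18 16 15 15 . 37 36 37 33 28 29 37 37 37 37 39 86 87 87 87 87 87 87 87 87 87 87 87 87 87 87 87 87 87 87 87 87 85 38 37 37 37 37 29 29 29 36 36 37 36 . 14
[... 1619 characters left out ...]
4 15 15 15 15 15 14 15 15 14 14 15 14 28 29 28 29 28 28 29 29 29 28 25 36 37 37 . .
w13 12 15 . . 37 36 36 27 29 28 28 28 28 28 29 28 29 26 15 15 15 15 15 14 15 15 14 14 14 15 15 14 14 14 15 28 29 29 29 29 29 29 28 29 . 28 36 36 37 . .
w13 20 15 15 41 43 40 41 37 35 29 28 29 29 28 28 29 29 27 14 15 14 15 15 15 15 14 15 14 15 14 15 14 15 14 15 28 29 28 29 29 29 29 29 36 36 39 41 40 42 39 15
w13 28 . . 45 45 45 45 45 44 40 29 28 28 28 28 29 28 21 14 15 15 15 15 15 15 15 14 15 15 14 14 14 14 14 14 28 29 29 28 29 29 28 29 42 44 45 45 45 45 44 .
w13 36 . . 45 44 44 45 44 44 44 44 43 44 43 28 29 28 24 14 15 15 14 15 14 15 15 15 14 14 15 14 14 14 14 15 28 29 29 29 43 43 43 44 44 45 45 45 44 45 45 .
```

View pics/w18.png

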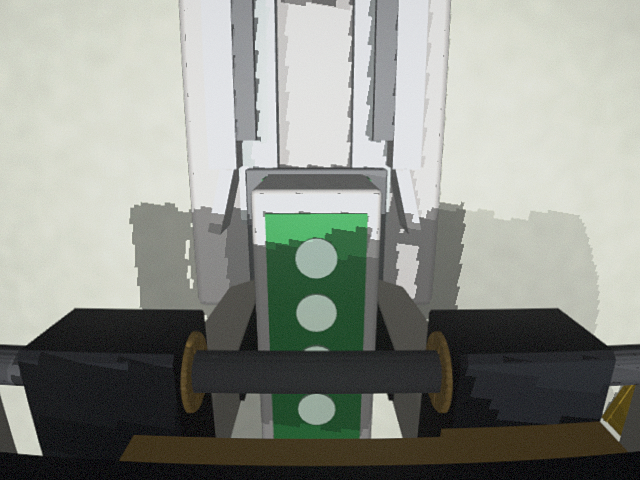

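View pics/c18c.png

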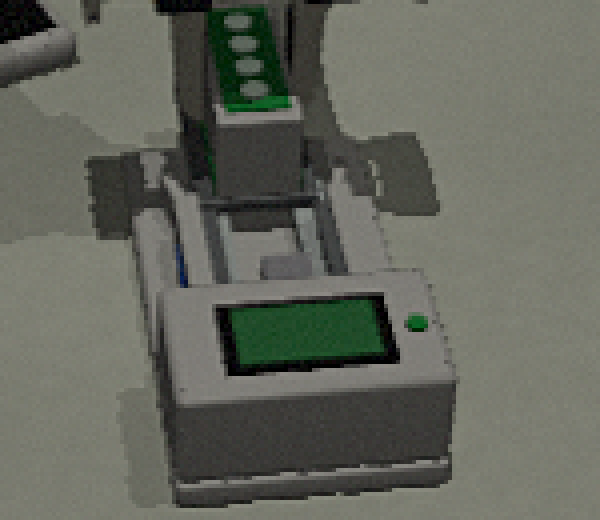

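Run:
```python
import sys; sys.argv=['x']
from prof import *
# edges: for rows x, find y transitions of flange (33.5 threshold) and walls
for t in ('w15','w18'):
    p=dict(np.load(t+'.npz')); m=np.zeros(p['d'].shape,bool); m[60:300,130:520]=True
    X=pts(p,m); x=((X[:,:2]-O)@ex)*1000; y=((X[:,:2]-O)@ey)*1000; z=X[:,2]*1000
    for x0 in (-6,-2,2,6,10,14,17):
        k=(abs(x-x0)<1)&(z>34)&(z<42)&(abs(y)<34.5); 
        if k.sum(): print(t,'flange',x0,np.round([np.percentile(y[k],1),np.percentile(y[k],99)],2))
    for x0 in (0,4,8,12,16,18,20,22,24,26,28,30):
        k=(abs(x-x0)<1)&(z<31)&(z>26)&(abs(y)<40)
        if k.sum(): print(t,'runner extent',x0,np.round([y[k].min(),np.percentile(y[k],1),np.percentile(y[k],99),y[k].max()],2), 'runner z',np.median(z[k]))
    for x0 in (26,40,46,52,60):
        k=(abs(x-x0)<1.5)&(z>41)&(z<48)
        for s in (-1,1):
            q=y[k&(y*s>0)]*s
            if len(q): print(t,'wall/lip inner',x0,s,round(np.percentile(q,1),2))
```

```text
w15 flange -6 [-31.85  31.73]
w15 flange -2 [-31.66  31.43]
w15 flange 2 [-31.35  31.91]
w15 flange 6 [-31.94  31.61]
w15 flange 10 [-31.62  31.75]
w15 flange 14 [-31.44  31.79]
w15 flange 17 [-31.1   31.11]
w15 runner extent 0 [-34.5  -34.45  35.71  35.75] runner z 28.564056092766528
w15 runner extent 4 [-39.85 -39.81  36.09  36.25] runner z 28.83757398419882
w15 runner extent 8 [-38.84 -38.84  39.99  40.  ] runner z 28.38608832331559
w15 runner extent 12 [-37.73 -37.69  39.14  39.23] runner z 28.260190490429096
w15 runner extent 16 [-36.94 -36.87  38.09  38.13] runner z 28.70578552145978
w15 runner extent 18 [-36.26 -36.14  37.71  37.76] runner z 28.85352879369906
w15 runner extent 20 [-35.91 -34.44  35.59  37.06] runner z 28.429121618999737
w15 runner extent 22 [-32.97 -32.69  34.02  34.2 ] runner z 28.509839960528396
w15 runner extent 24 [-32.99 -32.76  34.12  34.41] runner z 28.49950592095998
w15 runner extent 26 [-32.91 -32.69  34.11  34.31] runner z 28.500627135453186
w15 runner extent 28 [-32.95 -32.73  34.2   34.3 ] runner z 28.617897876320484
w15 runner extent 30 [-33.02 -3
[... 1102 characters left out ...]
342
w18 runner extent 22 [-32.97 -32.74  34.06  34.24] runner z 28.647960500606047
w18 runner extent 24 [-32.88 -32.84  34.14  34.41] runner z 28.521772674455832
w18 runner extent 26 [-32.92 -32.77  34.11  34.43] runner z 28.472939793381585
w18 runner extent 28 [-33.01 -32.8   34.15  34.26] runner z 28.59127138987747
w18 runner extent 30 [-33.   -32.77  34.13  34.33] runner z 28.639453921786718
w18 wall/lip inner 26 -1 32.75
w18 wall/lip inner 26 1 34.02
w18 wall/lip inner 40 -1 24.34
w18 wall/lip inner 40 1 25.6
w18 wall/lip inner 46 -1 24.4
w18 wall/lip inner 46 1 25.68
w18 wall/lip inner 52 -1 24.49
w18 wall/lip inner 52 1 25.78
w18 wall/lip inner 60 -1 24.55
w18 wall/lip inner 60 1 25.51
```

Run:
```python
import sys; sys.argv=['x']
from prof import *
def fr(t):
    p=dict(np.load(t+'.npz')); m=np.zeros(p['d'].shape,bool); m[0:400,130:520]=True
    X=pts(p,m); x=((X[:,:2]-O)@ex)*1000; y=((X[:,:2]-O)@ey)*1000; z=X[:,2]*1000
    return x,y,z
x,y,z=fr('w18')
for s in (-1,1):
    for lo,hi in ((26,28),(28,30),(30,32),(36,38),(40,44)):
        k=(y*s>lo)&(y*s<hi)&(z>40)&(z<48)&(x>10)
        print(s,lo,hi,'x start of >40:',np.round(np.percentile(x[k],[0,2]),1))
        k=(y*s>lo)&(y*s<hi)&(z>34)&(z<39.5)&(x<30)
        if k.sum(): print('   flange/flare end x',np.round(np.percentile(x[k],[98,100]),1))
# lip / wall yaw from w6,w16
for t in ('w6','w3','w5','w7','w13','w18'):
    x,y,z=fr(t)
    for s in (-1,1):
        P=[]
        for x0 in np.arange(36,112,3):
            k=(abs(x-x0)<1.5)&(z>41.5)&(z<47)&(y*s>20)&(y*s<33)
            if k.sum()>5: P.append((x0,np.percentile(y[k]*s,2)*s))
        if len(P)>4:
            P=np.array(P); c=np.polyfit(P[:,0],P[:,1],1); print(t,s,'lip slope deg',round(np.degrees(c[0]),2),'y at 36',round(np.polyval(c,36),2),P[0,0],P[-1,0],'res',round(np.std(P[:,1]-np.polyval(c,P[:,0])),2))
im=cv2.imread('pics/w18.png')[60:300,170:470]; cv2.imwrite('pics/w18c.png',cv2.resize(im,None,fx=2.5,fy=2.5,interpolation=2))
```

```text
-1 26 28 x start of >40: [32.3 33.2]
   flange/flare end x [19.7 19.9]
-1 28 30 x start of >40: [32.4 33.6]
   flange/flare end x [19.8 19.9]
-1 30 32 x start of >40: [32.4 33.2]
   flange/flare end x [18.8 19.8]
-1 36 38 x start of >40: [20.6 22. ]
   flange/flare end x [19.5 19.6]
-1 40 44 x start of >40: [20.3 22. ]
   flange/flare end x [18.7 19.6]
1 26 28 x start of >40: [32.3 33.1]
   flange/flare end x [19.6 19.7]
1 28 30 x start of >40: [32.3 33.2]
   flange/flare end x [19.5 19.7]
1 30 32 x start of >40: [32.3 33.6]
   flange/flare end x [19.  19.7]
1 36 38 x start of >40: [20.6 21.9]
   flange/flare end x [19.5 19.5]
1 40 44 x start of >40: [20.2 21.9]
   flange/flare end x [19.1 19.5]
w6 -1 lip slope deg 4.33 y at 36 -29.56 36.0 111.0 res 1.19
w6 1 lip slope deg -4.17 y at 36 30.52 36.0 111.0 res 1.18
w3 -1 lip slope deg -0.02 y at 36 -27.46 36.0 87.0 res 0.13
w3 1 lip slope deg 0.07 y at 36 30.95 36.0 87.0 res 0.13
w5 -1 lip slope deg 0.47 y at 36 -26.67 36.0 87.0 res 0.23
w5 1 lip slope deg -0.4 y at 36 26.34 36.0 87.0 res 0.17
w7 -1 lip slope deg 0.24 y at 36 -24.47 36.0 75.0 res 0.09
w7 1 lip slope deg -0.13 y at 36 25.67 36.0 75.0 res 0.12
w13 -1 lip slope deg -0.42 y at 36 -24.24 36.0 54.0 res 0.04
w13 1 lip slope deg -0.12 y at 36 25.69 36.0 54.0 res 0.12
w18 -1 lip slope deg 0.0 y at 36 -24.39 36.0 87.0 res 0.1
w18 1 lip slope deg -0.1 y at 36 25.64 36.0 87.0 res 0.14
```

View pics/w18c.png

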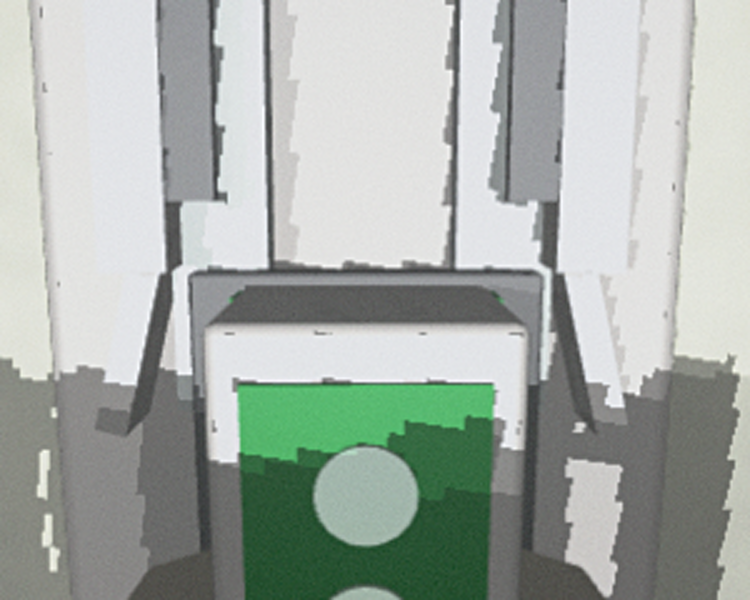

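Request:
carry_out(increments=[{"x":0,"y":0.0006,"z":0.0007,"turn":0},{"x":0,"y":0,"z":0,"turn":0},{"x":0.003,"y":0.0005,"z":0,"turn":0},{"x":0.003,"y":0.0005,"z":0,"turn":0}], squeeze=25)

```text
time_s: 18.22
eef_pos: [0.533, 0.0252, 0.0576]
ee_rot: [0.76, -0.65, -0.0, 0.0]
force: [-4.8, -1.9, 1.5]
width: 0.471
```

```bash
python3 -c "
from rig import bot
s=bot.observe(); print(s['time_s'],s['eef_pos'],s['ee_rot'],s['force'],s['ft_torque'])"
```

```text
18.2167 [0.53298681 0.02524645 0.05755148] [ 7.60112214e-01 -6.49791588e-01 -4.78690656e-04  2.91257114e-04] [-4.75823185 -1.94087626  1.53943112] [-0.20324562  0.9077861   0.02589138]
```

Request:
carry_out(increments=[{"x":0.003,"y":0.0005,"z":0.0003,"turn":0},{"x":0.003,"y":0.0005,"z":0,"turn":0},{"x":0.003,"y":0.0004,"z":0,"turn":0}])

```text
time_s: 18.47
eef_pos: [0.5424, 0.0269, 0.0582]
ee_rot: [0.76, -0.65, -0.0, -0.0]
force: [-3.5, -0.8, 1.6]
width: 0.471
```

Request:
carry_out(increments=[{"x":0.004,"y":0.0006,"z":-0.0003,"turn":0},{"x":0.004,"y":0.0006,"z":0,"turn":0},{"x":0.004,"y":0.0007,"z":0,"turn":0},{"x":0.004,"y":0.0006,"z":0,"turn":0}])

```text
time_s: 18.8
eef_pos: [0.5583, 0.0291, 0.0579]
ee_rot: [0.76, -0.65, -0.0, 0.0]
force: [-3.1, -0.7, 0.9]
width: 0.472
```

Request:
carry_out(increments=[{"x":0.004,"y":0.0006,"z":0,"turn":0},{"x":0.004,"y":0.0006,"z":0,"turn":0},{"x":0.004,"y":0.0007,"z":0,"turn":0},{"x":0.004,"y":0.0006,"z":0,"turn":0}])

```text
time_s: 19.13
eef_pos: [0.5743, 0.0315, 0.0579]
ee_rot: [0.76, -0.65, -0.0, 0.0]
force: [-2.6, -1.1, 1.5]
width: 0.472
```

```bash
python3 snap.py wrist w20 | head -1; python3 pitch.py w20
```

```text
19.1333 [0.5743 0.0315 0.0579] [ 7.601e-01 -6.498e-01 -1.000e-04  1.000e-04] [-2.6 -1.1  1.5] 0.47202081324344897
w20 top slope x,y deg [0.04 0.  ] z mid 89.09 x range [ 9.2 57.7] 8715 rms 0.55337804159938
```

View pics/w20.png

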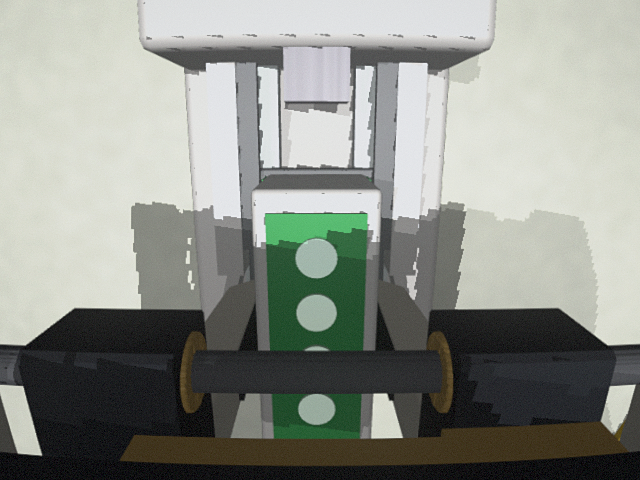

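Request:
carry_out(increments=[{"x":0.004,"y":0.0006,"z":0,"turn":0},{"x":0.004,"y":0.0006,"z":0,"turn":0},{"x":0.004,"y":0.0007,"z":0,"turn":0},{"x":0.004,"y":0.0006,"z":0,"turn":0}])

```text
time_s: 19.52
eef_pos: [0.5903, 0.034, 0.0579]
ee_rot: [0.76, -0.65, -0.0, 0.0]
force: [-2.5, -0.4, 1.5]
width: 0.468
```

Request:
carry_out(increments=[{"x":0.004,"y":0.0006,"z":0,"turn":0},{"x":0.004,"y":0.0006,"z":0,"turn":0}])

```text
time_s: 19.68
eef_pos: [0.5984, 0.0353, 0.0579]
ee_rot: [0.76, -0.65, -0.0, -0.0]
force: [-3.3, -1.1, 2.0]
width: 0.472
```

Request:
carry_out(increments=[{"x":0,"y":0,"z":0,"turn":0},{"x":0,"y":0,"z":0,"turn":0},{"x":0,"y":0,"z":0,"turn":0},{"x":0,"y":0,"z":0,"turn":0},{"x":0,"y":0,"z":0.02,"turn":0},{"x":0,"y":0,"z":0.03,"turn":0},{"x":0,"y":0,"z":0.025,"turn":0},{"x":-0.03,"y":-0.0047,"z":0.01,"turn":0},{"x":-0.035,"y":-0.0055,"z":0,"turn":0},{"x":-0.02,"y":-0.0032,"z":0,"turn":0},{"x":0,"y":0,"z":0,"turn":0},{"x":0,"y":0,"z":0,"turn":0}], hand=0.7)

```text
time_s: 20.68
eef_pos: [0.5129, 0.0216, 0.1436]
ee_rot: [0.76, -0.65, 0.001, -0.001]
force: [0.0, 1.0, 0.6]
width: 0.701
```

```bash
python3 snap.py wrist w21; sed -i 's/^for t in sys/if __name__=="__main__":\n  pass\nfor t in sys/' pitch.py
python3 - <<'E'
import sys; sys.argv=['x']
from prof import *
p=dict(np.load('w21.npz'))
for c in blobs(p['im'],'green',300):
    P=onplane(p,c,.088)[:,:2]; q=(P-O)@np.c_[ex,ey]*1000; print('green dock x range',q[:,0].min(),q[:,0].max(),'y',q[:,1].min(),q[:,1].max())
E
```

```text
20.6833 [0.5129 0.0216 0.1436] [ 7.600e-01 -6.499e-01  7.000e-04 -6.000e-04] [0.  1.  0.6] 0.7009033571013767
green (282, 0, 68, 185) (array([603.5,  36.7]), array([103.9,  38.4]), 9.13)
yellow (565, 181, 75, 127) (array([ 535.1, -202.3]), array([104.6,  35.3]), -14.06)
blue (293, 200, 46, 45) (array([524.1,  24.2]), array([30.4, 30.2]), 9.02)
green dock x range -5.292157900997265 86.2050351890556 y -16.35079795938191 17.524977950702993
```

View pics/w21.png

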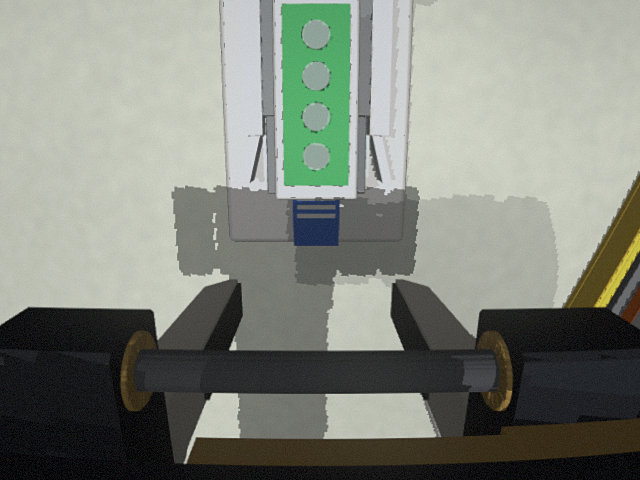

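Request:
carry_out(increments=[{"x":0,"y":0,"z":-0.02,"turn":0},{"x":0,"y":0,"z":-0.02,"turn":0},{"x":0,"y":0,"z":-0.02,"turn":0},{"x":0,"y":0,"z":-0.02,"turn":0},{"x":0,"y":0.0006,"z":-0.012,"turn":0},{"x":0,"y":0,"z":0,"turn":0},{"x":0,"y":0,"z":0,"turn":0},{"x":0,"y":0,"z":0,"turn":0},{"x":0.006,"y":0.0009,"z":0,"turn":0},{"x":0.006,"y":0.001,"z":0,"turn":0},{"x":0,"y":0,"z":0,"turn":0}], hand=0)

```text
time_s: 21.65
eef_pos: [0.5278, 0.0247, 0.052]
ee_rot: [0.76, -0.65, 0.002, -0.002]
force: [-0.6, 0.6, 0.3]
width: 0.007
```

```bash
python3 snap.py wrist w22;python3 snap.py side s22 >/dev/null;  python3 -c "
import cv2
a=cv2.imread('pics/s22.png')[190:330,200:380]; cv2.imwrite('pics/s22c.png',cv2.resize(a,None,fx=4,fy=4,interpolation=3))"
```

```text
21.65 [0.5278 0.0247 0.052 ] [ 0.7601 -0.6498  0.0015 -0.0018] [-0.6  0.6  0.3] 0.006618237427464387
green (260, 0, 117, 268) (array([594.4,  35. ]), array([99.8, 42.5]), 9.05)
```

View pics/w22.png

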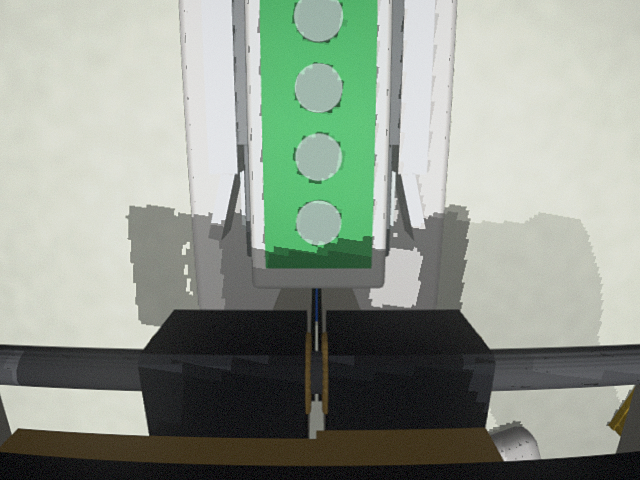

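View pics/s22c.png

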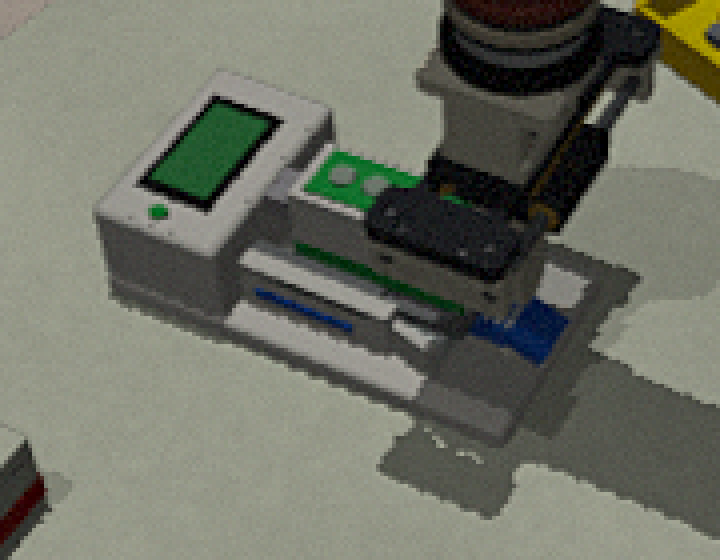

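Request:
carry_out(increments=[{"x":0.004,"y":0.0006,"z":0,"turn":0},{"x":0.004,"y":0.0006,"z":0,"turn":0},{"x":0.004,"y":0.0007,"z":0,"turn":0},{"x":0.002,"y":0.0003,"z":0,"turn":0}])

```text
time_s: 22.08
eef_pos: [0.5375, 0.0262, 0.0507]
ee_rot: [0.76, -0.65, -0.001, 0.002]
force: [-4.1, 0.0, 2.0]
width: 0.007
```

Request:
carry_out(increments=[{"x":0.003,"y":0.0005,"z":0.0005,"turn":0},{"x":0.003,"y":0.0005,"z":0,"turn":0},{"x":0.003,"y":0.0005,"z":0,"turn":0}])

```text
time_s: 22.33
eef_pos: [0.5425, 0.027, 0.0503]
ee_rot: [0.76, -0.65, -0.004, 0.005]
force: [-9.2, -1.9, 3.3]
width: 0.002
```

Request:
carry_out(increments=[{"x":0.003,"y":0.0005,"z":0,"turn":0},{"x":0.003,"y":0.0005,"z":0,"turn":0},{"x":0.002,"y":0.0003,"z":0,"turn":0}])

```text
time_s: 22.58
eef_pos: [0.5485, 0.0279, 0.0497]
ee_rot: [0.76, -0.65, -0.005, 0.007]
force: [-11.4, -1.9, 3.3]
width: 0.008
```

Request:
carry_out(increments=[{"x":0.003,"y":0.0005,"z":0.0005,"turn":0},{"x":0.002,"y":0.0003,"z":0.0005,"turn":0},{"x":0.002,"y":0.0003,"z":0,"turn":0}])

```text
time_s: 22.83
eef_pos: [0.5536, 0.0287, 0.0502]
ee_rot: [0.76, -0.65, -0.007, 0.008]
force: [-12.2, -2.6, 4.6]
width: 0.005
```

```bash
python3 snap.py wrist w23;python3 snap.py side s23 >/dev/null;  python3 -c "
import cv2
a=cv2.imread('pics/s23.png')[190:330,200:380]; cv2.imwrite('pics/s23c.png',cv2.resize(a,None,fx=4,fy=4,interpolation=3))"
```

```text
22.8333 [0.5536 0.0287 0.0502] [ 0.7599 -0.6499 -0.0067  0.0082] [-12.2  -2.6   4.6] 0.0045851259051836206
green (258, 0, 121, 302) (array([612.9,  37.8]), array([112.6,  42.4]), 9.03)
```

View pics/w23.png

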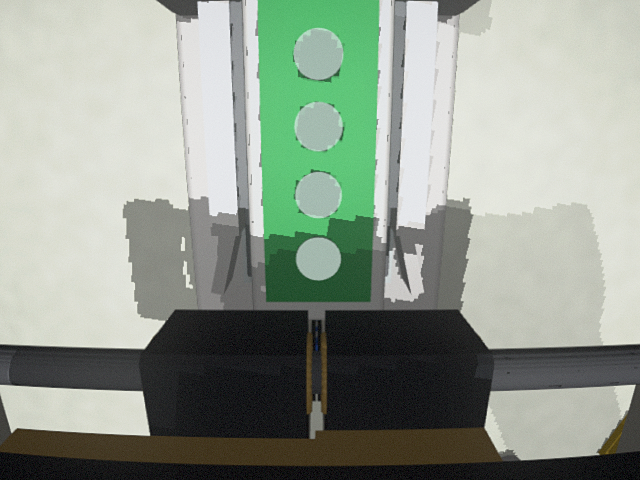

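View pics/s23c.png

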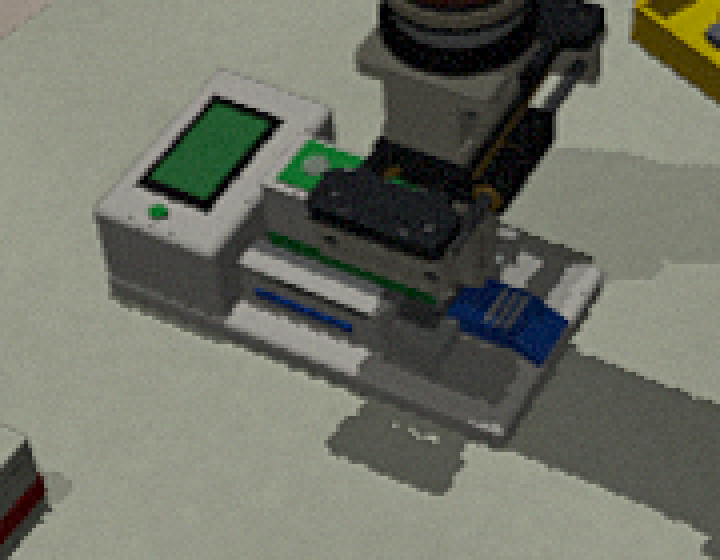

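Request:
carry_out(increments=[{"x":0.002,"y":0.0003,"z":0.0003,"turn":0},{"x":0.002,"y":0.0003,"z":0,"turn":0}])

```text
time_s: 23.1
eef_pos: [0.5575, 0.0293, 0.05]
ee_rot: [0.76, -0.65, -0.007, 0.008]
force: [-13.7, -1.6, -0.7]
width: 0.004
```

Request:
carry_out(increments=[{"x":0.001,"y":0.0002,"z":0,"turn":0},{"x":0.001,"y":0.0002,"z":0,"turn":0}])

```text
time_s: 23.27
eef_pos: [0.5573, 0.0293, 0.0498]
ee_rot: [0.76, -0.65, -0.008, 0.01]
force: [-16.3, -2.6, 5.5]
width: 0.005
```

```bash
python3 snap.py side s24 >/dev/null;  python3 -c "
import cv2
a=cv2.imread('pics/s24.png')[190:330,200:380]; cv2.imwrite('pics/s24c.png',cv2.resize(a,None,fx=4,fy=4,interpolation=3))"
```

```text
(no output)
```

View pics/s24c.png

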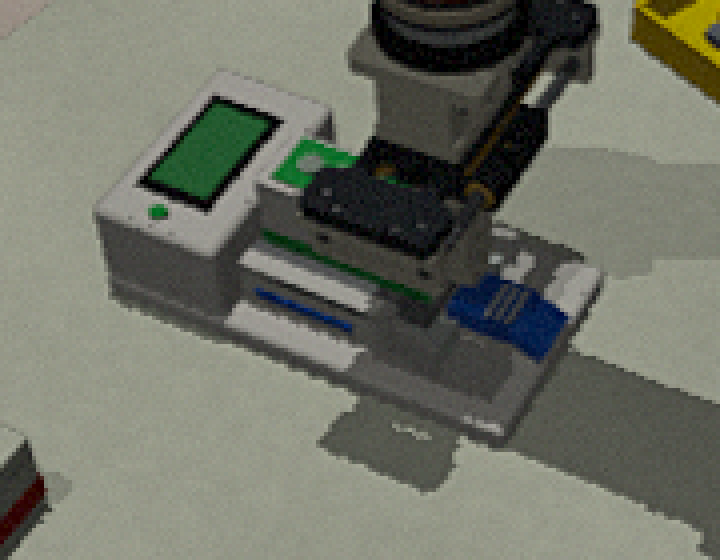

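Request:
carry_out(increments=[{"x":-0.005,"y":-0.0008,"z":0,"turn":0},{"x":-0.005,"y":-0.0008,"z":0,"turn":0},{"x":-0.01,"y":-0.0016,"z":0,"turn":0},{"x":-0.01,"y":-0.0016,"z":0.01,"turn":0},{"x":-0.02,"y":-0.0032,"z":0.03,"turn":0},{"x":-0.02,"y":-0.0032,"z":0.04,"turn":0},{"x":-0.01,"y":-0.0016,"z":0.04,"turn":0},{"x":0,"y":0,"z":0.03,"turn":0},{"x":0,"y":0,"z":0,"turn":0},{"x":0,"y":0,"z":0,"turn":0}])

```text
time_s: 24.15
eef_pos: [0.4929, 0.0191, 0.2022]
ee_rot: [0.76, -0.65, 0.003, -0.003]
force: [0.4, -0.0, -0.8]
width: 0.002
```

```bash
python3 snap.py wrist w25; python3 snap.py side s25;  python3 - <<'E'
import sys; sys.argv=['x']
from prof import *
a=cv2.imread('pics/s25.png')[160:330,200:460]; cv2.imwrite('pics/s25c.png',cv2.resize(a,None,fx=3,fy=3,interpolation=3))
prof('w25',[-24,-16,-10,-4])
for t in('w25','s25'):
  p=dict(np.load(t+'.npz'))
  for c in blobs(p['im'],'green',300):
    P=onplane(p,c,.088)[:,:2]; q=(P-O)@np.c_[ex,ey]*1000; print(t,'green dock x range',q[:,0].min(),q[:,0].max(),'y',q[:,1].min(),q[:,1].max())
E
```

```text
24.15 [0.4929 0.0191 0.2022] [ 0.7601 -0.6498  0.0028 -0.0029] [ 0.4 -0.  -0.8] 0.0018726907549796968
green (291, 0, 53, 119) (array([613.1,  38.1]), array([80.6, 36.9]), 8.73)
yellow (520, 123, 120, 222) (array([ 501.4, -217.4]), array([215.2, 118. ]), 20.72)
blue (297, 136, 40, 70) (array([533.6,  25.7]), array([54.7, 30.8]), 9.02)
24.2 [0.4914 0.0189 0.2005] [ 0.7601 -0.6498  0.0011 -0.0011] [-0.3  0.4 -0.1] 0.0035812742604596224
green (270, 225, 43, 23) (array([640.3,  15.1]), array([100.7,  34.2]), 9.83)
green (238, 216, 29, 28) (array([718.2,  53.5]), array([89.5, 45.9]), -80.73)
yellow (358, 171, 88, 65) (array([ 509.8, -259.1]), array([194.6, 151.1]), -14.79)
blue (463, 57, 49, 42) (array([ 578.3, -975.2]), array([260.3, 137.7]), -72.81)
w25 -24 14 15 15 14 15 15 15 14 14 14 15 14 15 14 15 14 14 34 34 34 35 34 34 34 35 34 34 34 34 34 35 34 34 34 14 15 14 15 15 14 15 15 14 15 14 15 15 15 14 15
w25 -16 14 15 15 14 15 15 15 14 15 15 14 14 15 15 14 15 15 34 34 34 34 34 34 34 34 34 34 34 34 34 34 34 34 24 15 15 15 15 14 14 15 14 14 14 14 15 14 14 15 14
w25 -10 26 37 36 26 15 15 15 14 15 14 14 14 14 14 14 15 14 34 34 34 34 34 33 34 35 34 34 34 34 34 34 34 34 14 15 14 14 15 14 15 15 15 15 14 14 15 15 30 36 37
w25 -4 . 37 36 37 23 15 15 29 29 29 28 29 29 28 29 28 23 34 34 34 33 34 34 34 34 34 34 34 34 33 34 34 34 28 28 28 29 29 28 28 29 28 28 . 14 15 26 37 36 37
w25 green dock x range 11.300282626993203 83.99553139607316 y -16.078157083402214 17.4041024675085
s25 green dock x range 11.58982795673756 108.1119601889129 y -18.335538724520642 15.194639371133812
s25 green dock x range 117.44060003825604 161.57928623880525 y -19.54139443637061 66.19470775988732
```

View pics/w25.png

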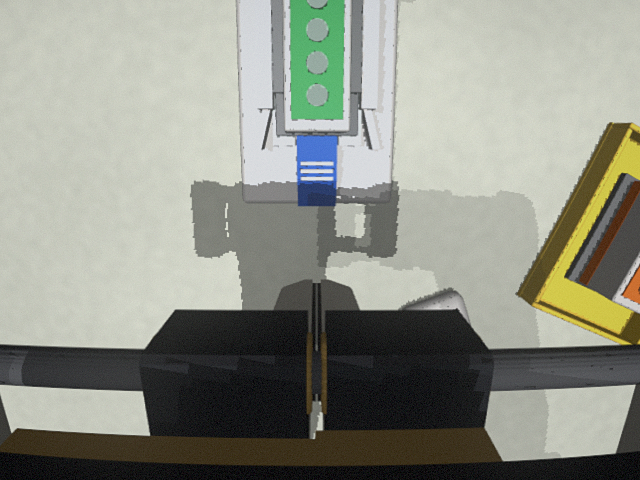

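View pics/s25c.png

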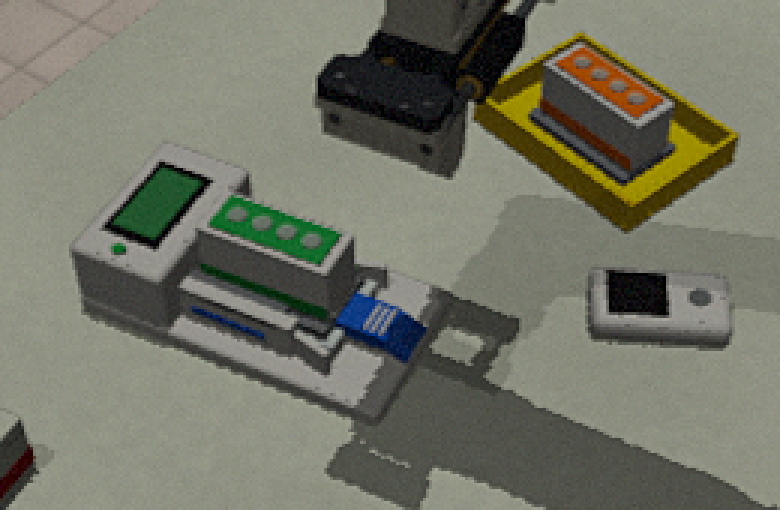

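```bash
python3 snap.py wrist w26|head -1
python3 - <<'E'
import sys; sys.argv=['x']
from prof import *
for t,col in(('w2','orange'),('w3','orange'),('w25','green'),('w26','green')):
  p=dict(np.load(t+'.npz'))
  m=np.zeros(p['d'].shape,bool); m[0:300,130:520]=True
  X=pts(p,m); x=((X[:,:2]-O)@ex)*1000; y=((X[:,:2]-O)@ey)*1000; z=X[:,2]*1000
  f=lambda a,b,c,d,lo,hi:(lambda k:(round(float(np.median(z[k])),2),int(k.sum())))((x>a)&(x<b)&(y>c)&(y<d)&(z>lo)&(z<hi))
  print(t,'catch top',f(-24,-6,-12,12,25,45),'back',f(-24,-10,-12,12,25,45),'front',f(-40,-28,-12,12,25,45),'runner',f(-6,-2,20,32,20,33),'deck',f(-40,-15,22,40,5,25),'top',f(14,50,-14,14,70,100))
  for c in blobs(p['im'],col,300):
    P=onplane(p,c,.088)[:,:2]; q=(P-O)@np.c_[ex,ey]*1000; print(t,col,'near edge x',q[:,0].min().round(2))
E
```

```text
24.25 [0.4905 0.0188 0.1993] [ 7.601e-01 -6.498e-01 -0.000e+00 -1.000e-04] [-0.9  0.5 -0.7] 0.004644699989509909
w2 catch top (35.56, 580) back (35.61, 442) front (35.48, 365) runner (28.19, 65) deck (14.5, 521) top (88.34, 1980)
w2 orange near edge x 10.73
w3 catch top (35.71, 1371) back (35.71, 1371) front (35.92, 100) runner (nan, 0) deck (14.59, 1511) top (88.39, 11870)
w3 orange near edge x 10.25
w25 catch top (34.07, 666) back (34.08, 518) front (33.83, 429) runner (28.44, 75) deck (14.54, 632) top (89.33, 2515)
w25 green near edge x 11.3
w26 catch top (34.05, 688) back (34.07, 539) front (33.9, 450) runner (28.45, 75) deck (14.51, 636) top (89.33, 2607)
w26 green near edge x 11.11
  return _methods._mean(a, axis=axis, dtype=dtype,
  ret = ret.dtype.type(ret / rcount)
```

Run:
```python
import sys; sys.argv=['x']
from prof import *
for t in('w2','w3','w25','w26'):
  p=dict(np.load(t+'.npz'))
  m=np.zeros(p['d'].shape,bool); m[0:300,130:520]=True
  X=pts(p,m); x=((X[:,:2]-O)@ex)*1000; y=((X[:,:2]-O)@ey)*1000; z=X[:,2]*1000
  k=(x>12)&(x<100)&(abs(y)<15)&(z>80)&(z<95); A=np.c_[x[k]-55,y[k],np.ones(k.sum())]
  c=np.linalg.lstsq(A,z[k],rcond=None)[0]; print(t,'slope deg',np.degrees(c[:2]).round(2),'z@55',c[2].round(2),'z@0',(c[2]-55*c[0]).round(2),'xr',x[k].min().round(),x[k].max().round())
  for s in(-1,1):
    k=(x>0)&(x<16)&(y*s>24)&(y*s<30)&(z>33)&(z<45); print('  flange top',s,np.median(z[k]).round(2),k.sum(), 'rear edge',np.percentile(x[k],3).round(2) if k.sum() else '')
  k=(abs(y)<10)&(z>30)&(z<38)&(x>-20)&(x<12); print('  catch rear edge',np.percentile(x[k],98).round(2))
  q=(abs(y)<10)&(x>-10)&(x<8); h=[f"{np.median(z[q&(abs(x-a)<.5)]):.0f}" for a in range(-8,7) if (q&(abs(x-a)<.5)).sum()]; print('  z(x=-8..)',h)
im=cv2.imread('pics/w26.png')[80:220,220:420]; cv2.imwrite('pics/w26c.png',cv2.resize(im,None,fx=4,fy=4,interpolation=2))
```

```text
w2 slope deg [0.01 0.14] z@55 88.38 z@0 88.36 xr 12.0 97.0
  flange top -1 36.71 110 rear edge 0.5
  flange top 1 36.6 116 rear edge 0.45
  catch rear edge 0.44
  z(x=-8..) ['35', '35', '35', '36', '36', '35', '35', '36', '36', '85', '86', '87', '87', '87']
w3 slope deg [0.16 0.19] z@55 88.47 z@0 88.32 xr 12.0 74.0
  flange top -1 36.57 137 rear edge 0.87
  flange top 1 nan 0 rear edge 
  catch rear edge -12.21
  z(x=-8..) ['85', '86', '86', '87', '87']
w25 slope deg [-0.72  0.19] z@55 89.04 z@0 89.73 xr 12.0 84.0
  flange top -1 37.75 141 rear edge 0.37
  flange top 1 37.84 118 rear edge 0.3
  catch rear edge 1.05
  z(x=-8..) ['34', '34', '34', '34', '34', '34', '34', '34', '37', '38', '73', '87', '88', '88', '88']
w26 slope deg [-0.71  0.3 ] z@55 89.06 z@0 89.74 xr 12.0 80.0
  flange top -1 37.83 140 rear edge 0.55
  flange top 1 37.95 119 rear edge 0.47
  catch rear edge 1.96
  z(x=-8..) ['34', '34', '34', '34', '34', '34', '35', '34', '36', '38', '69', '87', '87', '88', '88']
  return _methods._mean(a, axis=axis, dtype=dtype,
  ret = ret.dtype.type(ret / rcount)
```

View pics/w26c.png

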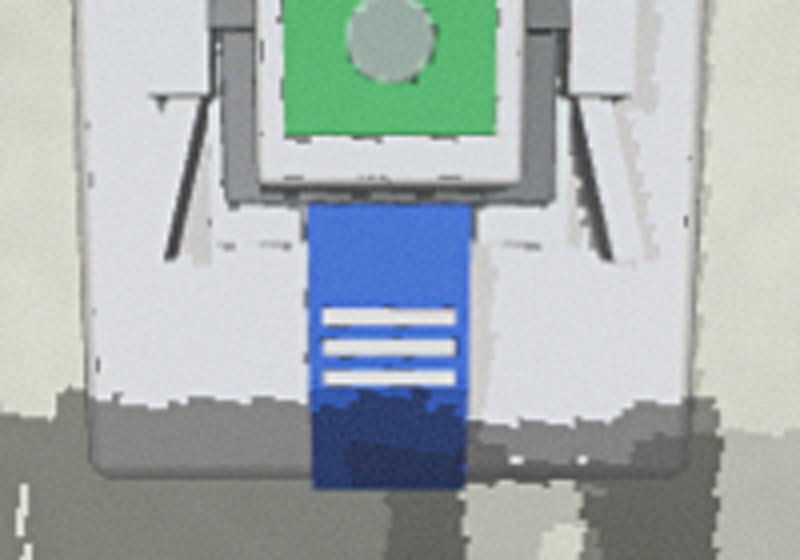

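Request:
carry_out(increments=[{"x":0.015,"y":0.0024,"z":-0.035,"turn":0},{"x":0.015,"y":0.0024,"z":-0.035,"turn":0},{"x":0.015,"y":0.0024,"z":-0.035,"turn":0},{"x":0,"y":0,"z":-0.025,"turn":0},{"x":0,"y":0,"z":-0.011,"turn":0},{"x":0,"y":0,"z":0,"turn":0},{"x":0.006,"y":0.0009,"z":0,"turn":0},{"x":0.005,"y":0.0008,"z":0,"turn":0}])

```text
time_s: 24.97
eef_pos: [0.5477, 0.0278, 0.0601]
ee_rot: [0.76, -0.65, 0.001, -0.001]
force: [0.8, 0.6, -0.6]
width: 0.006
```

Request:
carry_out(increments=[{"x":0.004,"y":0.0006,"z":0,"turn":0},{"x":0.003,"y":0.0005,"z":0,"turn":0},{"x":0.003,"y":0.0005,"z":-0.001,"turn":0},{"x":0.002,"y":0.0003,"z":-0.001,"turn":0}])

```text
time_s: 25.3
eef_pos: [0.5539, 0.0287, 0.0574]
ee_rot: [0.76, -0.65, -0.003, 0.004]
force: [-10.3, -1.7, 9.5]
width: 0.008
```

Request:
carry_out(increments=[{"x":0.002,"y":0.0003,"z":-0.0003,"turn":0},{"x":0.002,"y":0.0003,"z":0,"turn":0},{"x":0.002,"y":0.0003,"z":-0.0003,"turn":0}])

```text
time_s: 25.55
eef_pos: [0.5536, 0.0285, 0.0564]
ee_rot: [0.76, -0.65, -0.007, 0.009]
force: [-20.0, -2.1, 17.6]
width: 0.003
```

```bash
python3 snap.py wrist w27
python3 - <<'E'
import sys; sys.argv=['x']
from prof import *
for t in('w23','w27'):
  p=dict(np.load(t+'.npz'))
  m=np.zeros(p['d'].shape,bool); m[0:300,130:520]=True
  X=pts(p,m); x=((X[:,:2]-O)@ex)*1000; y=((X[:,:2]-O)@ey)*1000; z=X[:,2]*1000
  k=(x>12)&(x<100)&(abs(y)<15)&(z>80)&(z<95); A=np.c_[x[k]-55,y[k],np.ones(k.sum())]
  c=np.linalg.lstsq(A,z[k],rcond=None)[0]; print(t,'slope deg',np.degrees(c[:2]).round(2),'z@55',c[2].round(2),'z@0',(c[2]-55*c[0]).round(2))
  for g in blobs(p['im'],'green',300):
    P=onplane(p,g,.088)[:,:2]; q=(P-O)@np.c_[ex,ey]*1000; print(t,'near edge x',q[:,0].min().round(2))
E
```

```text
25.55 [0.5536 0.0285 0.0564] [ 0.7599 -0.65   -0.0073  0.0093] [-20.   -2.1  17.6] 0.0031420748783352946
green (261, 7, 114, 285) (array([613.2,  38. ]), array([109.9,  41.4]), 8.93)
yellow (595, 393, 38, 61) (array([ 486.8, -161.9]), array([44.5, 15.1]), 8.87)
w23 slope deg [-1.57  0.16] z@55 89.8 z@0 91.31
w23 near edge x 9.8
w27 slope deg [-0.09  0.11] z@55 88.41 z@0 88.49
w27 near edge x 10.73
```

View pics/w27.png

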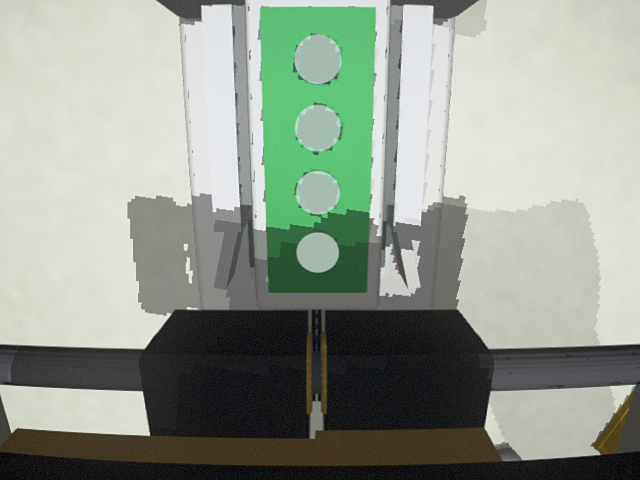

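Request:
carry_out(increments=[{"x":-0.006,"y":-0.0009,"z":0,"turn":0},{"x":-0.006,"y":-0.0009,"z":0,"turn":0},{"x":-0.008,"y":-0.0013,"z":0,"turn":0},{"x":-0.012,"y":-0.0019,"z":0.015,"turn":0},{"x":-0.02,"y":-0.0032,"z":0.035,"turn":0},{"x":-0.015,"y":-0.0024,"z":0.035,"turn":0},{"x":0,"y":0,"z":0.035,"turn":0},{"x":0,"y":0,"z":0.02,"turn":0},{"x":0,"y":0,"z":0,"turn":0},{"x":0,"y":0,"z":0,"turn":0}])

```text
time_s: 26.43
eef_pos: [0.4986, 0.02, 0.1979]
ee_rot: [0.76, -0.65, 0.002, -0.002]
force: [0.3, -0.6, -1.1]
width: 0.006
```

```bash
cat > chk.py <<'E'
import sys; T=sys.argv[1:]; sys.argv=['x']
from prof import *
for t in T:
  p=dict(np.load(t+'.npz'))
  m=np.zeros(p['d'].shape,bool); m[0:300,130:520]=True
  X=pts(p,m); x=((X[:,:2]-O)@ex)*1000; y=((X[:,:2]-O)@ey)*1000; z=X[:,2]*1000
  f=lambda a,b,c,d,lo,hi:round(float(np.median(z[(x>a)&(x<b)&(y>c)&(y<d)&(z>lo)&(z<hi)])),2)
  print(t,'catch top',f(-24,-6,-12,12,25,45),'runner',f(-6,-2,20,32,20,33),'deck',f(-40,-15,22,40,5,25))
  k=(x>12)&(x<100)&(abs(y)<15)&(z>80)&(z<95); A=np.c_[x[k]-55,y[k],np.ones(k.sum())]
  c=np.linalg.lstsq(A,z[k],rcond=None)[0]; print('   slope deg',np.degrees(c[:2]).round(2),'z@55',c[2].round(2),'z@0',(c[2]-55*c[0]).round(2))
  for col in ('green','orange'):
   for g in blobs(p['im'],col,300):
    P=onplane(p,g,.088)[:,:2]; q=(P-O)@np.c_[ex,ey]*1000
    if abs(q[:,1]).max()<25: print('   near edge x',q[:,0].min().round(2))
E
python3 snap.py wrist w28|head -1; python3 chk.py w2 w28
```

```text
26.4333 [0.4986 0.02   0.1979] [ 0.7601 -0.6498  0.0018 -0.0017] [ 0.3 -0.6 -1.1] 0.005529774190846187
w2 catch top 35.56 runner 28.19 deck 14.5
   slope deg [0.01 0.14] z@55 88.38 z@0 88.36
   near edge x 10.73
w28 catch top 35.6 runner 28.48 deck 14.53
   slope deg [0.13 0.1 ] z@55 88.43 z@0 88.3
   near edge x 10.9
```

```bash
python3 snap.py scene c28; python3 snap.py side s28|tail -5; python3 chk.py w28 | tail -1; python3 -c "
import cv2
a=cv2.imread('pics/c28.png')[190:340,130:530]; cv2.imwrite('pics/c28c.png',cv2.resize(a,None,fx=2,fy=2,interpolation=3))"
```

```text
26.4833 [0.4975 0.0198 0.1964] [ 7.601e-01 -6.498e-01  4.000e-04 -4.000e-04] [-0.   0.4 -0.8] 0.0056914504604032995
orange (178, 215, 31, 26) (array([ 550. , -260.6]), array([84.5, 31.1]), -13.89)
green (328, 285, 49, 16) (array([699.3,  65.7]), array([90.2, 35.7]), -81.2)
green (328, 238, 23, 29) (array([579.8,  38.8]), array([92. , 34.4]), 8.83)
green (222, 43, 50, 15) (array([-603.6, -302. ]), array([183., 154.]), -87.96)
yellow (150, 214, 88, 67) (array([ 532.7, -270.5]), array([202.7, 136.8]), -13.6)
26.5333 [0.4968 0.0198 0.1955] [ 7.601e-01 -6.498e-01 -4.000e-04  4.000e-04] [-0.1  0.3 -1. ] 0.0055687742822867654
green (270, 226, 44, 23) (array([639.7,  15.5]), array([101.7,  34.2]), 8.76)
green (238, 216, 29, 28) (array([718.2,  53.5]), array([89.5, 46.2]), -80.45)
yellow (358, 171, 88, 65) (array([ 509.7, -259.3]), array([193.9, 149.9]), -14.48)
blue (463, 57, 49, 42) (array([ 578.2, -975.4]), array([259.9, 137.3]), -72.77)
   near edge x 10.9
```

View pics/c28c.png

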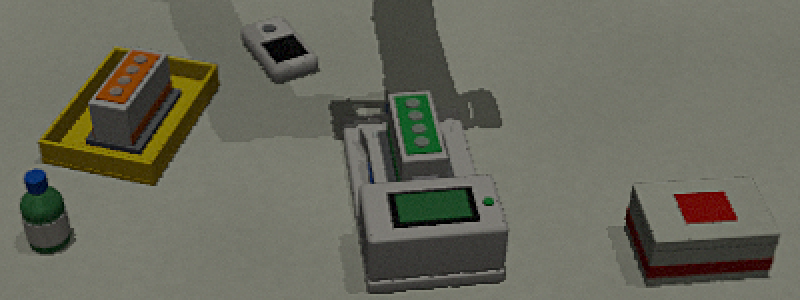

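View pics/s28.png

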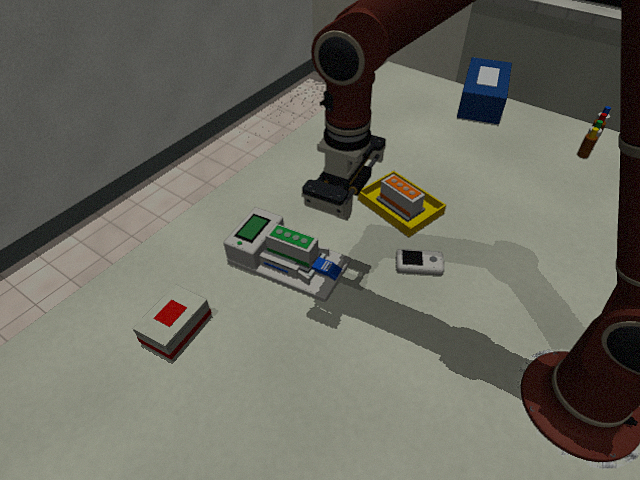

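The pictures show the spent cassette upright in the tray, the fresh one in the dock with the catch up, the bystanders where they were, and the robot clear of everything. I'm handing the job in.

```bash
python3 -c "
from rig import ticket
print(ticket.hand_in())"
```

```text
the job is handed in; nothing more can be done
None
```

The cassette change is done and handed in at about 26.5 s of the 72 s. The spent cassette stands upright in the yellow tray and the fresh one is locked in the dock.

**What I did:** I pressed the catch and the spent cassette sprang out about 19 mm. I slid it out along the rail and set it down in the tray. I then carried the fresh cassette into the rail, let go of it partway in, and pushed it home from behind with shut fingers.

**Last checks, against the locked spent cassette at the start:**

| Check | Fresh cassette | Spent cassette at start |
|---|---|---|
| Catch height (depth reading) | 35.6 mm | 35.6 mm |
| Cassette top height | 88.4 mm | 88.4 mm |
| Near edge of the coloured label, dock x | 10.9 mm | 10.7 mm |

It stayed there after I let go and backed off. The bottle, kit box and meter look untouched, and the arm was clear of everything.

**What did not go smoothly:**
- **Jams on entry:** The gripped fresh cassette stuck twice just inside the mouth, because its nose dug into the runners. The wrist read about 20 N back with 22 N up, then 27 N back with 37 N up. I backed off both times, recentred it sideways by under 1 mm, raised it slightly and loosened the grip, and it then slid in freely. These jams are the weak point against "never force or ram".
- **First push home:** It left the cassette's rear end about 1.3 mm high and the catch about 1.5 mm short of fully up. A second push of about 20 N, with some downward pressure, seated it properly.

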